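# Clear the jammed bolt feed chute

### The job

The bolt feed chute has jammed at its low end. Swing the yellow guard well aside from the loading window, push the jammed bolts back up the chute until they are clear of the hold-down strips, lift every one out through the window and stand each upright, head up, in a cup of the green holder, one bolt to a cup. When the chute is empty swing the guard fully shut again over the window, and leave the other things on the bench where they are.

Things in the scene. Friction and masses are not known exactly. Their poses are not given: they have to be found in the camera images.
- chute: fixed bolt feed chute on a grey base 135 x 345 mm. Origin on the bench under the middle of the rails; own +y = level heading of the chute toward its UPPER end, z up. Two rails (17 mm gap) slope up toward +y at 10 degrees. Bolts hang in the gap by their flanges, square to the rails (heads lean 10 degrees to the low end); friction keeps them where put. s below: distance up the slope from point outlet
- outlet (a point): middle of the rail tops (where flanges rest) at the low end, s = 0, closed by a plate 9.5 mm above the rails. Over s = 0 to 190 mm two aluminium hold-down strips (underside 7, top 10 mm above the rails, 23.5 mm slot between) overlap the flanges: no bolt can be lifted there, but the cylindrical heads stand 15 mm above the strips with open space over them
- window (a point): middle of the open loading window, on the rail tops (s = 230 mm). The window spans s = 190 to 270 mm, side walls 7 mm high; bolts with their axis at s = 208 mm or more are clear of the strips and lift straight out. A stop 7 mm high at s = 270 mm lets a bolt go no further up than s = 254 mm; bolts that touch are 32 mm apart
- guard_knob (a point): centre of the upright black knob, 20 mm diameter, 26 mm tall, on the free end of the yellow swing guard
- guard_pivot (a point): pivot of the guard at the upper end of the chute, at the guard's underside; the pivot axis is square to the sloping rails, the knob 96 mm from it; a block behind the window carries it, top 25 mm above the rails
- guard (a joint): angle (rad) of the yellow guard frame, 32 mm wide, underside 27 and top 31 mm above the rails, just over the bolt heads. 0 = shut over the loading window, pointing down the chute; grows to 1.9 as the knob swings sideways to the chute's own -x side (toward the robot). About 0.6 N at the knob moves it; it stays where it is left
- jaw (a joint): small brass sprung jaw on the chute's +x side at s = 46 mm under the strip. 0 = sprung out, about 0.003 m = pushed back by a flange. It clamps the lowest bolt's flange sideways with about 20 N, so pushing that bolt up the slope takes about 5 to 15 N (and about 1 N more for each bolt pushed ahead of it) until it is free at about s = 65 mm
- holder: loose bolt holder, 0.95 kg: green plate 122 x 122 x 8 mm with four open square-tube cups in a 2 x 2 pattern 60 mm apart. Each cup is 28 mm square inside and 75 mm deep, wall 2.5 mm, rim 83 mm above the bench. Origin at the centre of the underside
- cup0 (a point): centre of the inner floor of a cup of the holder (8 mm above the bench; rim 75 mm above this point)
- cup1 (a point): centre of the inner floor of a cup of the holder (8 mm above the bench; rim 75 mm above this point)
- cup2 (a point): centre of the inner floor of a cup of the holder (8 mm above the bench; rim 75 mm above this point)
- cup3 (a point): centre of the inner floor of a cup of the holder (8 mm above the bench; rim 75 mm above this point)
- bolt1_head (a point): steel flange bolt 110 mm long, about 0.17 kg: cylindrical head 20 mm diameter, 20 mm tall; under it a flange 32 mm diameter, 5 mm thick; then a shank 14 mm diameter, 85 mm long. This point: centre of the head, 15 mm above the flange's underside; z runs from foot to head. The lowest bolt, jammed in the sprung jaw, always present
- bolt1_foot (a point): centre of that bolt's foot end, 100 mm below the centre of its head along the bolt
- bolt2_head (a point): steel flange bolt 110 mm long, about 0.17 kg: cylindrical head 20 mm diameter, 20 mm tall; under it a flange 32 mm diameter, 5 mm thick; then a shank 14 mm diameter, 85 mm long. This point: centre of the head, 15 mm above the flange's underside; z runs from foot to head. One of up to three more bolts under the strips above the lowest; one of the three is absent in some starts
- bolt2_foot (a point): centre of that bolt's foot end, 100 mm below the centre of its head along the bolt
- bolt3_head (a point): steel flange bolt 110 mm long, about 0.17 kg: cylindrical head 20 mm diameter, 20 mm tall; under it a flange 32 mm diameter, 5 mm thick; then a shank 14 mm diameter, 85 mm long. This point: centre of the head, 15 mm above the flange's underside; z runs from foot to head. One of up to three more bolts under the strips above the lowest; one of the three is absent in some starts
- bolt3_foot (a point): centre of that bolt's foot end, 100 mm below the centre of its head along the bolt
- bolt4_head (a point): steel flange bolt 110 mm long, about 0.17 kg: cylindrical head 20 mm diameter, 20 mm tall; under it a flange 32 mm diameter, 5 mm thick; then a shank 14 mm diameter, 85 mm long. This point: centre of the head, 15 mm above the flange's underside; z runs from foot to head. One of up to three more bolts under the strips above the lowest; one of the three is absent in some starts
- bolt4_foot (a point): centre of that bolt's foot end, 100 mm below the centre of its head along the bolt
- grease_tin: bystander: orange tin, 67 mm diameter, 60 mm high, origin under its centre; leave alone
- nut_m24: bystander: hexagon nut 36 x 41 x 19 mm, origin under its centre; leave alone
- spanner_19: bystander: open-ended spanner 40 x 227 x 12 mm lying along its own y, origin under its centre; leave alone

How it is judged:
On the way, in this order (a step that is already met when the one before it is completed fails the run):
1. the guard has been swung well aside from the loading window (past about 57 degrees) (value of joint guard above 1 rad), for 0.1 s.
2. every bolt stands upright in a cup of the holder (((horizontal distance between bolt1_foot and cup0 below 0.014 m and z of bolt1_foot in the frame of cup0 below 0.012 m) or (horizontal distance between bolt1_foot and cup1 below 0.014 m and z of bolt1_foot in the frame of cup1 below 0.012 m) or (horizontal distance between bolt1_foot and cup2 below 0.014 m and z of bolt1_foot in the frame of cup2 below 0.012 m) or (horizontal distance between bolt1_foot and cup3 below 0.014 m and z of bolt1_foot in the frame of cup3 below 0.012 m)) and angle between each of bolt1_head, bolt2_head, bolt3_head, bolt4_head's own z axis and vertical below 0.3 rad and ((horizontal distance between bolt2_foot and cup0 below 0.014 m and z of bolt2_foot in the frame of cup0 below 0.012 m) or (horizontal distance between bolt2_foot and cup1 below 0.014 m and z of bolt2_foot in the frame of cup1 below 0.012 m) or (horizontal distance between bolt2_foot and cup2 below 0.014 m and z of bolt2_foot in the frame of cup2 below 0.012 m) or (horizontal distance between bolt2_foot and cup3 below 0.014 m and z of bolt2_foot in the frame of cup3 below 0.012 m)) and ((horizontal distance between bolt3_foot and cup0 below 0.014 m and z of bolt3_foot in the frame of cup0 below 0.012 m) or (horizontal distance between bolt3_foot and cup1 below 0.014 m and z of bolt3_foot in the frame of cup1 below 0.012 m) or (horizontal distance between bolt3_foot and cup2 below 0.014 m and z of bolt3_foot in the frame of cup2 below 0.012 m) or (horizontal distance between bolt3_foot and cup3 below 0.014 m and z of bolt3_foot in the frame of cup3 below 0.012 m)) and ((horizontal distance between bolt4_foot and cup0 below 0.014 m and z of bolt4_foot in the frame of cup0 below 0.012 m) or (horizontal distance between bolt4_foot and cup1 below 0.014 m and z of bolt4_foot in the frame of cup1 below 0.012 m) or (horizontal distance between bolt4_foot and cup2 below 0.014 m and z of bolt4_foot in the frame of cup2 below 0.012 m) or (horizontal distance between bolt4_foot and cup3 below 0.014 m and z of bolt4_foot in the frame of cup3 below 0.012 m))), for 0.2 s.
3. the guard is shut again over the window (value of joint guard below 0.12 rad), for 0.2 s.
At the end, for the whole second after the job is handed in: every bolt that was there stands in a cup of the holder with its foot on the cup floor (within 12 mm of it), head up, leaning less than 17 degrees; the holder stands flat on the bench; the guard is shut to within 7 degrees; the other things have not moved (all of step 2 and value of joint guard below 0.12 rad and angle between holder's own z axis and vertical below 0.1 rad and height (world z) of holder below 0.01 m); the robot touches nothing.
It fails at once if the grease tin was moved more than 3 cm (distance of grease_tin from where it was at the start of the episode above 0.03 m).
It fails at once if the nut was moved more than 3 cm (distance of nut_m24 from where it was at the start of the episode above 0.03 m).
It fails at once if the spanner was moved more than 3 cm (distance of spanner_19 from where it was at the start of the episode above 0.03 m).
Of bolt2, bolt3, bolt4 only 2 to 3 are there at a start; the rules pass over those that are not, and their reading is None.
At some moment in a run one of holder may be knocked a few centimetres aside while the robot is not near it.
It also fails if it takes over 208 s, if anything falls off the work surface, if the arm or the gripper's body presses on something with over 40 N, if the wrist force passes 120 N, or if a joint passes its speed limit or range.

### The arm

A 7-joint arm with a two-finger parallel gripper is mounted at the origin on a cart in front of the work surface, level with it; the furniture and walls round the work are solid. World frame = base frame: x ahead of the robot, y to its left, z up, the work surface at z = 0. Lengths are in m, angles in rad, forces in N, time in s.
With the tool pointing down it reaches from about 0.425 to 0.875 m from the base axis. Payload 4.7 kg.
Tool frame: the origin (TCP) lies on the centre line of the jaws, within the pads' length; the fingertips stand 22 mm ahead of it and the grasp point (between the pads) lies 3 mm ahead of it; z points along the fingers, y is the line along which they close (so a half turn about z gives the same grasp; the last joint's range is limited). The gripper opens to 85 mm and grips with 20 to 120 N. Pads are 22 mm wide; open, the fingers measure 114 mm over their backs; the gripper's body (76 mm by 85 mm) begins 54 mm behind the grasp point. The pads swing forward as they close: fully open they stand 13 mm farther back than shut.
Start: joints at [-1.157, 0.321, -0.07, 1.45, 0.023, 1.371, -0.057], TCP at [0.253, 0.599, 0.215] pointing down, gripper open.
Joint ranges: [-2.86, 2.86], [-0.3, 2.09], [-1.38, 1.24], [0.06, 2.45], [-1.56, 4.7], [0.09, 2.05], [-2.69, 2.69]. Speed limits (rad/s): [2.57, 2.57, 3.14, 3.14, 3.14, 3.14, 3.14].

### API

Orientations are given as [roll, pitch, yaw] about the fixed x, y, z axes, in that order (R = Rz(yaw) Ry(pitch) Rx(roll)).
In Python, from plant import sense, capture, camera_info, sign_off gives the robot as it stands.
- The arm moves only by the tool jog_arm, never from a script. Its argument "steps" is a list that holds one entry, the list of rows, each a list of 5 numbers: the finger opening in m, from 0 to 0.0854, then the shift along the tool's x, y, z in m, then the turn about the tool's z in degrees. A call has 1 to 8 rows; each row is the pose to reach, as a shift and turn from the pose commanded when the call began, along the tool's axes at that moment; what a row does not reach only later rows make up. A row lasts 1/8 s, in which the tool goes at most 62.5 mm and 10.7 degrees, less where a joint would pass 70% of its speed; a pose out of reach is approached as far as the arm can. A call with a gripper value outside its range is refused whole. The fingers move at their own pace and stop on an object; the grip force is fixed at half the most. Time passes only in rows, so rows that repeat a pose let the fingers close. It gives the time, the measured TCP pose, the force, the opening and the grip force at its end, in the units of the state.
- sense(): the state, without advancing time (a new reading comes with each control period).
- capture(name): name is "side" or "top" or "wrist"; returns the picture (480x640x3 uint8, red, green, blue); there is no depth.
- camera_info(name): a dict with "vertical_fov" (degrees; the focal length in pixels is half the picture's height over the tangent of half this angle, whatever the lens; pixels are square), "cx", "cy" (the principal point, pixels), "position" and "orientation" of the camera in the world. Camera axes: x right, y down, z forward; pixel columns grow to the right and rows downward; lengths in m; the calibration is good to about 2 mm. A picture is of the moment at which its call begins: read the wrist's pose just before it. camera_info takes no time and is no camera call; for the wrist camera it gives the pose at the moment of the call.
- sign_off(): hands the job in; it is judged then, once.
The state is a dict: "t": time; "q": joint angles; "joint_vel": joint speeds; "joint_efforts": joint torques, N m; "tcp_pos": TCP position; "tcp_rot": TCP orientation; "ft_force": force on the tool from outside, world axes, zero at the start; "ft_torque": the same for the moment, N m; "gripper_width": finger opening in m; "finger_force": force on a finger pad.
Only numpy, scipy, OpenCV 4.12 (cv2) and the standard library are available. Lean on these libraries where they do the work, as an engineer would, in place of code of your own. Each camera call takes 0.05 s, during which the arm holds its last target. There are 200 camera calls.

## Working session

There is one attempt and no reset: what is moved stays moved. The work goes in short steps, Python scripts to look and compute and a tool call to move; the robot and the scene stay as the last step left them, time stands still between calls to the robot, and variables do not carry over. Pictures are saved under pics/ and viewed, at most 14 in all, crops included, and the job is handed in when it is done.

Besides the shell and the picture viewer there is one more tool, called after "Call:" as name(argument=value, ...) on one line, values as JSON. jog_arm: Moves the arm, as the interface text tells. Its arguments: {"type":"object","properties":{"steps":{"type":"array","items":{"type":"array","items":{"type":"array","items":{"type":"number"}}}}},"required":["steps"]}

```bash
mkdir -p pics; ls; cat > look.py <<'E'
import sys,cv2
from plant import *
def snap(name,fn):
    ci=camera_info(name); im=capture(name); cv2.imwrite('pics/'+fn+'.png',im[:,:,::-1]); return im,ci
E
python3 - <<'E'
from look import *
print(sense())
for n in ['side','top','wrist']:
    im,ci=snap(n,n+'0'); print(n,ci)
E
```

```text
pics
{'t': 0.0, 'q': array([-1.15691778,  0.32185008, -0.07010343,  1.45167538,  0.02258494,
        1.37081718, -0.0568989 ]), 'joint_vel': array([-0.00043896, -0.00216739, -0.00078609, -0.0001125 ,  0.00092311,
       -0.00011664,  0.00060665]), 'joint_efforts': array([ 9.51970615e-04, -4.93591154e+01, -3.81692676e-01, -3.14324248e+01,
        1.30906687e-02,  1.14613210e-02, -3.56815271e-07]), 'tcp_pos': array([0.25279563, 0.59819984, 0.21410591]), 'tcp_rot': array([-3.13963149e+00,  7.86449217e-05,  2.74186061e+00]), 'ft_force': array([-0.01543867,  0.13539762, -0.26607086]), 'ft_torque': array([-0.00998026,  0.0416695 , -0.03799197]), 'finger_force': 0.0, 'gripper_width': 0.08566763793042759}
side {'vertical_fov': 50.29574689109274, 'cx': 327.87386006294236, 'cy': 233.94334351433477, 'position': array([ 0.21259015, -0.75139035,  0.74007319]), 'orientation': array([-2.30187696,  0.00322279, -0.52140448])}
top {'vertical_fov': 48.24699400581415, 'cx': 314.22106230710096, 'cy': 249.59212970801227, 'position': array([ 0.43390332, -0.17595928,  1.15832486]), 'orientation': array([-3.03931289,  0.00855452, -1.56915511])}
wrist {'vertical_fov': 66.38793268065534, 'cx': 318.91888297999776, 'cy': 244.53708089047745, 'position': array([0.19017289, 0.62432051, 0.37263161]), 'orientation': array([2.87110095e+00, 6.54114292e-04, 1.17192951e+00])}
```

View pics/top0.png

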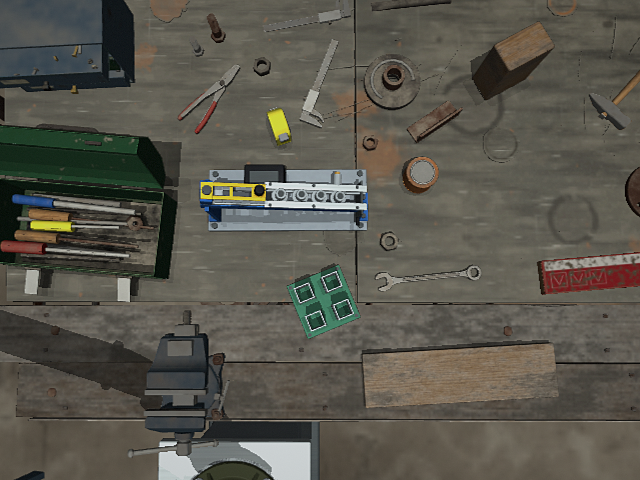

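View pics/side0.png

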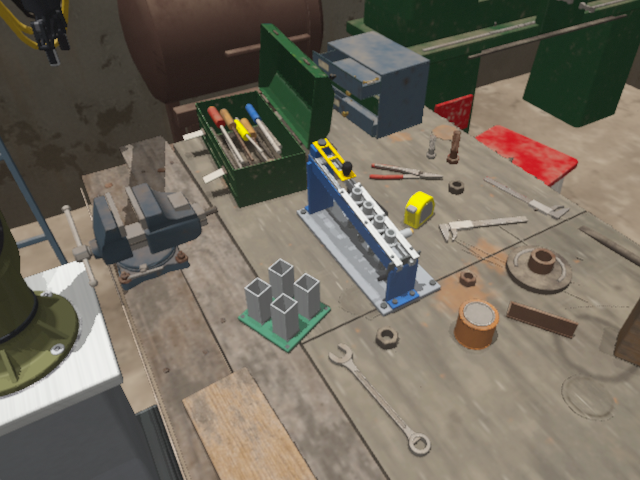

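```bash
python3 - <<'E'
import cv2
a=cv2.imread('pics/top0.png')[160:240,190:380]; a=cv2.resize(a,None,fx=4,fy=4,interpolation=cv2.INTER_CUBIC)
b=cv2.imread('pics/side0.png')[130:315,290:445]; b=cv2.resize(b,None,fx=3.2,fy=3.2,interpolation=cv2.INTER_CUBIC)
cv2.imwrite('pics/t1.png',a); cv2.imwrite('pics/s1.png',b)
E
```

```text
(no output)
```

View pics/t1.png

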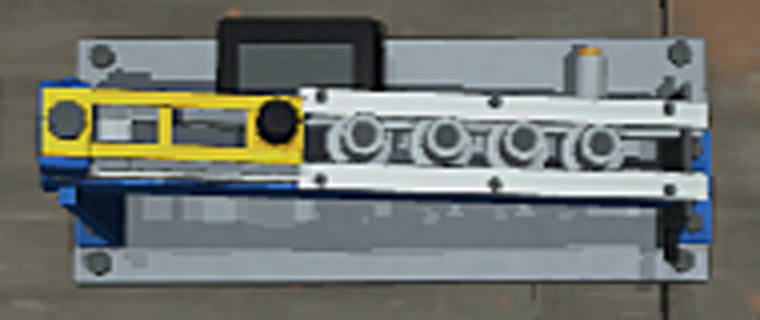

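View pics/s1.png

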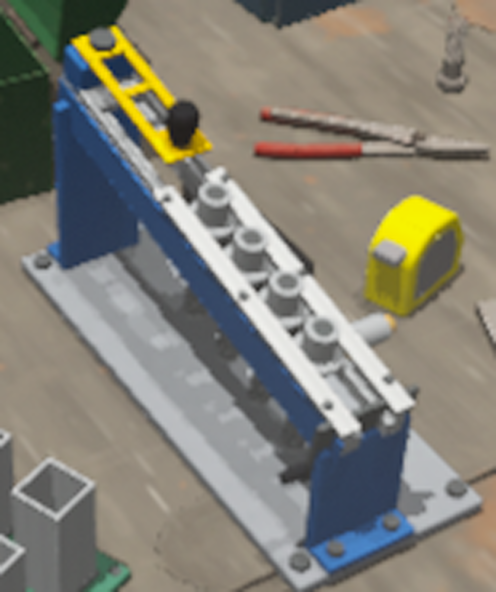

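```bash
cat >> look.py <<'E'
import numpy as np
from scipy.spatial.transform import Rotation as R
def ray(ci,u,v):
    f=240/np.tan(np.radians(ci['vertical_fov'])/2)
    d=R.from_euler('xyz',ci['orientation']).apply([(u-ci['cx'])/f,(v-ci['cy'])/f,1])
    return np.array(ci['position']),d/np.linalg.norm(d)
def onz(ci,u,v,z):
    p,d=ray(ci,u,v); return p+d*(z-p[2])/d[2]
def tri(c1,uv1,c2,uv2):
    p,d=ray(c1,*uv1); q,e=ray(c2,*uv2)
    s=np.linalg.lstsq(np.c_[d,-e],q-p,rcond=None)[0]
    a,b=p+s[0]*d,q+s[1]*e
    return (a+b)/2,np.linalg.norm(a-b)
def holder(ci,im):
    "green plate: top face corners at z=8mm"
    hsv=cv2.cvtColor(im,cv2.COLOR_RGB2HSV)
    m=cv2.inRange(hsv,(60,70,40),(90,255,255)); m[:, :200]=0; m[:230]=0
    n,l,st,_=cv2.connectedComponentsWithStats(cv2.morphologyEx(m,cv2.MORPH_CLOSE,np.ones((9,9))))
    k=1+np.argmax(st[1:,4]); pts=cv2.findNonZero((l==k).astype('uint8'))
    bx=cv2.boxPoints(cv2.minAreaRect(pts)); return bx,st[k]
E
python3 - <<'E'
from look import *
T,S=camera_info('top'),camera_info('side')
t=lambda x,y:((x+.5)/4-.5+190,(y+.5)/4-.5+160)
s=lambda x,y:((x+.5)/3.2-.5+290,(y+.5)/3.2-.5+130)
pts=dict(b1=((600,145),(322,328)),b2=((524,142),(287,284)),b3=((446,140),(250,240)),b4=((365,135),(214,192)),
 knob=((275,120),(184,106)),pivot=((68,119),(101,39)),stripscrew_lo_far=((671,108),(388,379)),screw_lo_near=((669,190),(347,425)),up_far=((321,95),(219,176)),up_near=((320,180),(167,197)),
 base_near_lo=((684,260),(299,562)),base_near_up=((98,262),(42,260)),base_far_lo=((681,50),(458,487)))
for k,(a,b) in pts.items():
    p,e=tri(T,t(*a),S,s(*b)); print(k,p.round(4),round(e,4))
im=cv2.imread('pics/top0.png')[:,:,::-1].copy()
bx,st=holder(T,im); print(bx,st)
w=np.array([onz(T,*b,.008) for b in bx]); print(w.round(4),w.mean(0).round(4),[np.linalg.norm(w[i]-w[i-1]).round(4) for i in range(4)])
for u,v in [(332,281),(303,290),(343,309),(316,321)]: print(onz(T,u,v,.083).round(4))
E
```

```text
b1 [ 0.6445 -0.2166  0.1349] 0.0019
b2 [ 0.6453 -0.1798  0.1397] 0.0024
b3 [ 0.6447 -0.1422  0.146 ] 0.0019
b4 [ 0.6446 -0.1038  0.1559] 0.0008
knob [ 0.6446 -0.0658  0.1943] 0.0032
pivot [0.6447 0.0311 0.1887] 0.0003
stripscrew_lo_far [ 0.6667 -0.2523  0.1148] 0.0006
screw_lo_near [ 0.6331 -0.2547  0.0967] 0.0102
up_far [ 0.6648 -0.081   0.1459] 0.0024
up_near [ 0.6252 -0.0817  0.145 ] 0.0014
base_near_lo [ 0.6063 -0.2663  0.0091] 0.0002
base_near_up [0.6052 0.0509 0.0106] 0.0007
base_far_lo [ 0.7226 -0.2657  0.0092] 0.001
[[285.6427  285.80304]
 [338.37262 263.98376]
 [360.22845 316.80206]
 [307.49854 338.62134]] [ 287  265   73   74 3245]
[[ 0.4739 -0.1048  0.008 ]
 [ 0.5209 -0.2179  0.008 ]
 [ 0.4082 -0.2641  0.008 ]
 [ 0.3621 -0.152   0.008 ]] [ 0.4413 -0.1847  0.008 ] [np.float64(0.1214), np.float64(0.1225), np.float64(0.1218), np.float64(0.1213)]
[ 0.481  -0.2023  0.083 ]
[ 0.4629 -0.1442  0.083 ]
[ 0.4253 -0.2241  0.083 ]
[ 0.4014 -0.1704  0.083 ]
```

```bash
cat > plan.py <<'E'
from look import *
import sys
def rows(wps,g,step=.06):
    st=sense(); p=np.array(st['tcp_pos']); rot=R.from_euler('xyz',st['tcp_rot']); yaw=np.degrees(st['tcp_rot'][2]); out=[]
    cur=np.r_[p,yaw]
    for w in wps:
        w=np.array(w,float); d=(w[3]-cur[3]+180)%360-180; w[3]=cur[3]+d
        n=max(1,int(np.ceil(max(np.linalg.norm(w[:3]-cur[:3])/step,abs(d)/10-1e-6))))
        for i in range(1,n+1):
            c=cur+(w-cur)*i/n; l=rot.inv().apply(c[:3]-p)
            out.append([g]+[round(float(x),3) for x in l]+[round(float(-(c[3]-yaw)),1)])
        cur=w
    print(len(out)); print(out)
# chute: s along slope, h above the rails (square), head side offset dx
def chute(s,h,dx=0): 
    a=np.radians(10); return np.array([.6447+dx,-.2576+s*np.cos(a)-h*np.sin(a),.1016+s*np.sin(a)+h*np.cos(a)])
E
python3 - <<'E'
from plan import *
rows([(.25,.6,.42,157),(.55,.32,.42,120),(.69,-.06,.40,90)],0.0)
print(chute(205,44*0+0) if 0 else chute(.205,.044))
E
```

```text
18
[[0.0, 0.001, 0.0, -0.051, 0.0], [0.0, 0.002, 0.0, -0.103, 0.0], [0.0, 0.002, 0.0, -0.154, 0.1], [0.0, 0.003, 0.0, -0.206, 0.1], [0.0, -0.052, -0.02, -0.206, 5.4], [0.0, -0.107, -0.04, -0.206, 10.7], [0.0, -0.162, -0.06, -0.206, 16.0], [0.0, -0.217, -0.081, -0.205, 21.2], [0.0, -0.272, -0.101, -0.205, 26.5], [0.0, -0.327, -0.121, -0.205, 31.8], [0.0, -0.382, -0.141, -0.205, 37.1], [0.0, -0.422, -0.183, -0.202, 41.4], [0.0, -0.461, -0.225, -0.2, 45.7], [0.0, -0.501, -0.268, -0.197, 50.0], [0.0, -0.54, -0.31, -0.194, 54.2], [0.0, -0.58, -0.352, -0.191, 58.5], [0.0, -0.619, -0.394, -0.188, 62.8], [0.0, -0.659, -0.437, -0.185, 67.1]]
[ 0.6447     -0.06335493  0.18052942]
```

Call:
jog_arm(steps=[[[0,0.001,0,-0.052,0],[0,0.002,0,-0.104,0],[0,0.002,0,-0.155,0],[0,0.003,0,-0.206,0],[0,-0.052,-0.02,-0.206,5],[0,-0.107,-0.04,-0.206,10],[0,-0.162,-0.06,-0.206,16],[0,-0.217,-0.081,-0.205,21]]])

```text
t: 1.15
tcp_pos: [0.4225, 0.4382, 0.42]
tcp_rot: [-3.142, -0.0, 2.372]
ft_force: [1.2, 0.6, -0.9]
gripper_width: 0.0001
finger_force: 0.0
```

```bash
python3 - <<'E'
from plan import *
rows([(.55,.32,.42,120),(.69,-.06,.40,90)],0.0)
E
```

```text
10
[[0.0, -0.058, 0.001, 0.0, 5.3], [0.0, -0.116, 0.002, 0.0, 10.6], [0.0, -0.174, 0.004, 0.0, 15.9], [0.0, -0.226, -0.021, 0.003, 20.2], [0.0, -0.278, -0.046, 0.006, 24.5], [0.0, -0.33, -0.072, 0.009, 28.8], [0.0, -0.382, -0.097, 0.011, 33.1], [0.0, -0.434, -0.122, 0.014, 37.4], [0.0, -0.487, -0.147, 0.017, 41.6], [0.0, -0.539, -0.172, 0.02, 45.9]]
```

Call:
jog_arm(steps=[[[0,-0.058,0.001,0,6],[0,-0.118,0.002,0,12],[0,-0.174,0.004,0,18],[0,-0.228,-0.021,0.003,24],[0,-0.282,-0.046,0.006,30],[0,-0.336,-0.072,0.009,36],[0,-0.39,-0.097,0.011,41],[0,-0.444,-0.125,0.014,46]]])

```text
t: 2.15
tcp_pos: [0.655, 0.0403, 0.4059]
tcp_rot: [-3.141, -0.0, 1.57]
ft_force: [0.5, 0.9, 0.0]
gripper_width: 0.0002
finger_force: 0.0
```

```bash
python3 - <<'E'
from plan import *
print(sense()['tcp_rot'])
rows([(.683,-.063,.30,90),(.683,-.063,.196,90)],0.0)
E
```

```text
[-3.14141369e+00 -3.27828953e-04  1.57030336e+00]
5
[[0.0, -0.034, 0.009, 0.035, -0.0], [0.0, -0.069, 0.019, 0.071, -0.0], [0.0, -0.103, 0.028, 0.106, -0.0], [0.0, -0.103, 0.028, 0.158, -0.0], [0.0, -0.103, 0.028, 0.21, -0.0]]
```

Call:
jog_arm(steps=[[[0,-0.034,0.014,0.035,0],[0,-0.069,0.024,0.071,0],[0,-0.103,0.034,0.106,0],[0,-0.103,0.034,0.106,0]]])

```text
t: 2.65
tcp_pos: [0.6869, -0.0655, 0.2958]
tcp_rot: [-3.134, 0.002, 1.566]
ft_force: [-0.5, 0.4, -0.0]
gripper_width: -0.0
finger_force: 0.0
```

```bash
python3 - <<'E'
from plan import *
print(sense()['tcp_pos'])
im,ci=snap('wrist','w1'); print(ci)
f=240/np.tan(np.radians(ci['vertical_fov'])/2)
def px(p): 
    q=R.from_euler('xyz',ci['orientation']).inv().apply(np.array(p)-ci['position']); return (q[:2]/q[2]*f+[ci['cx'],ci['cy']]).round(1)
print('knobtop',px(chute(.205,.057)),'b4',px(chute(.161,.025)),'b3',px(chute(.1225,.025)),'b1',px(chute(.046,.025)))
E
```

```text
[ 0.68685076 -0.0654798   0.29577921]
{'vertical_fov': 66.38793268065534, 'cx': 318.91888297999776, 'cy': 244.53708089047745, 'position': array([0.68784034, 0.00195845, 0.45402977]), 'orientation': array([ 2.87020433,  0.00702181, -0.00368864])}
knobtop [263.  238.1] b4 [271.9 269. ] b3 [274.5 305.9] b1 [278.9 369.4]
```

View pics/w1.png

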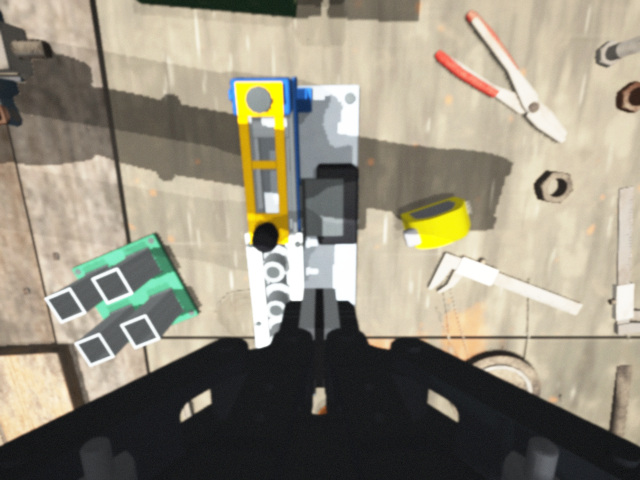

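Call:
jog_arm(steps=[[[0,0.002,0,0.05,0],[0,0.002,0,0.098,0],[0,0.002,-0.015,0.098,0],[0,0.009,-0.055,0.097,0],[0,0.03,-0.087,0.093,0],[0,0.053,-0.104,0.089,0],[0,0.067,-0.11,0.086,0],[0,0.067,-0.11,0.086,0]]])

```text
t: 3.7
tcp_pos: [0.5795, 0.0079, 0.2155]
tcp_rot: [3.139, -0.001, 1.576]
ft_force: [0.8, -0.2, 0.0]
gripper_width: 0.0001
finger_force: 0.0
```

```bash
python3 - <<'E'
from plan import *
im,ci=snap('top','t2'); cv2.imwrite('pics/t2c.png',cv2.resize(im[130:350,170:390,::-1],None,fx=2.7,fy=2.7))
E
```

```text
(no output)
```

View pics/t2c.png

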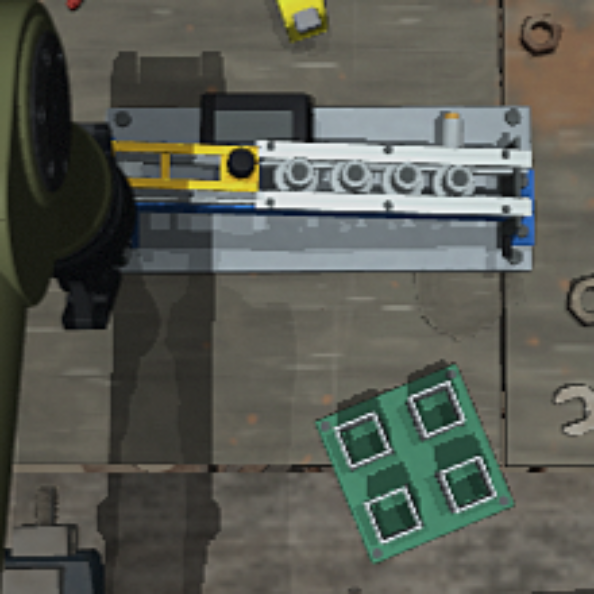

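Call:
jog_arm(steps=[[[0,0,0,-0.04,0],[0,-0.03,0.06,-0.04,0],[0,-0.072,0.107,-0.04,0],[0,-0.072,0.107,-0.02,0],[0,-0.072,0.107,0.018,0],[0,-0.072,0.107,0.018,0],[0,-0.072,0.107,0.018,0],[0,-0.072,0.107,0.018,0]]])

```text
t: 4.75
tcp_pos: [0.6867, -0.0663, 0.1985]
tcp_rot: [3.138, -0.0, 1.573]
ft_force: [-0.7, 0.0, -0.4]
gripper_width: -0.0001
finger_force: 0.0
```

```bash
python3 - <<'E'
from plan import *
print(sense()['tcp_pos'])
E
```

```text
[ 0.68665593 -0.06625151  0.19846646]
```

Call:
jog_arm(steps=[[[0,0.002,-0.01,0.003,0],[0,0.003,-0.03,0.003,0],[0,0.008,-0.05,0.002,0],[0,0.018,-0.07,0,0],[0,0.03,-0.086,-0.003,0],[0,0.043,-0.097,-0.005,0],[0,0.055,-0.104,-0.008,0],[0,0.065,-0.109,-0.01,0]]])

```text
t: 5.75
tcp_pos: [0.5765, -0.0004, 0.2066]
tcp_rot: [3.141, -0.0, 1.573]
ft_force: [0.7, 0.3, 0.2]
gripper_width: -0.0001
finger_force: 0.0
```

Call:
jog_arm(steps=[[[0,0.0,0.0,0.0,0],[0,0.0,0.03,0,0],[0,-0.05,0.06,-0.01,0],[0,-0.11,0.06,-0.01,0],[0,-0.11,0.06,-0.01,0]]])

```text
t: 6.38
tcp_pos: [0.6358, -0.1207, 0.2161]
tcp_rot: [-3.141, 0.006, 1.561]
ft_force: [-0.2, -0.5, 0.7]
gripper_width: 0.0
finger_force: 0.0
```

```bash
python3 - <<'E'
from plan import *
print(sense()['tcp_pos'])
im,ci=snap('wrist','w3')
im2,_=snap('top','t3')
hsv=cv2.cvtColor(im2,cv2.COLOR_RGB2HSV); m=cv2.inRange(hsv,(20,150,120),(35,255,255)); m[:165]=0
print(cv2.minAreaRect(cv2.findNonZero(m)))
E
```

```text
[ 0.63583913 -0.12066767  0.21612987]
((184.77420043945312, 204.88723754882812), (15.978958129882812, 312.6556396484375), 80.99824523925781)
```

View pics/w3.png

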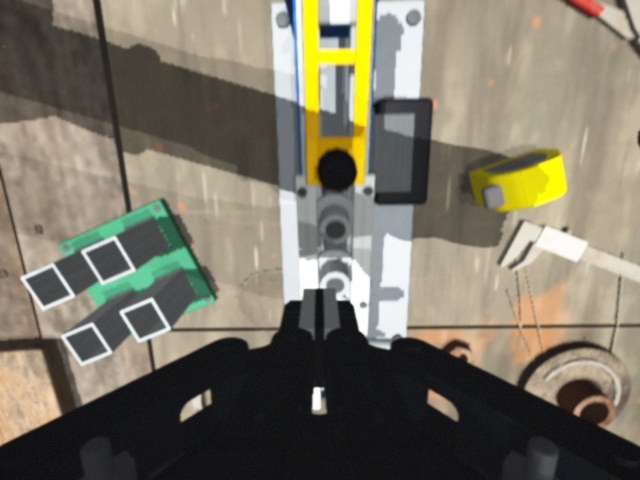

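```bash
python3 - <<'E'
from plan import *
c3=camera_info('wrist'); T=camera_info('top'); S=camera_info('side')
c1={'vertical_fov':c3['vertical_fov'],'cx':c3['cx'],'cy':c3['cy'],'position':np.array([0.68784034,0.00195845,0.45402977]),'orientation':np.array([2.87020433,0.00702181,-0.00368864])}
print(tri(c1,(265,232),c3,(337,164)))
print(tri(T,(258.6,189.9),c3,(337,164)))
print('b4',tri(T,(281,193.7),c3,(335,229)))
f=240/np.tan(np.radians(c3['vertical_fov'])/2)
def px(p,ci=c3): 
    q=R.from_euler('xyz',ci['orientation']).inv().apply(np.array(p)-ci['position']); return (q[:2]/q[2]*f+[ci['cx'],ci['cy']]).round(1)
s=sense()
for d in (0,.01,.022): print(d,px(s['tcp_pos']+[0,0,-d]))
print(c3)
E
```

```text
(array([ 0.64625904, -0.05692965,  0.2026868 ]), np.float64(0.004757452787018646))
(array([ 0.64870283, -0.05946877,  0.15743035]), np.float64(0.005278344139143262))
b4 (array([ 0.64770979, -0.10196691,  0.13350039]), np.float64(0.0012308106562994605))
0 [319.7 292.9]
0.01 [319.7 284.9]
0.022 [319.6 276.4]
{'vertical_fov': 66.38793268065534, 'cx': 318.91888297999776, 'cy': 244.53708089047745, 'position': array([ 0.63641995, -0.04593656,  0.37414533]), 'orientation': array([ 2.87175994e+00,  1.25852145e-04, -6.69695096e-04])}
```

```bash
python3 - <<'E'
from plan import *
s=sense(); print(s['tcp_pos'],abs(s['joint_vel']).max())
im,ci=snap('side','s4'); snap('top','t4')
f=240/np.tan(np.radians(ci['vertical_fov'])/2)
def px(p): 
    q=R.from_euler('xyz',ci['orientation']).inv().apply(np.array(p)-ci['position']); return (q[:2]/q[2]*f+[ci['cx'],ci['cy']])
x0,y0=300,90
a=cv2.resize(im[y0:y0+170,x0:x0+170,::-1],None,fx=3.5,fy=3.5,interpolation=cv2.INTER_CUBIC)
for d in (0,.022):
    u=(px(s['tcp_pos']+[0,0,-d])-[x0,y0])*3.5; print(d,u); cv2.circle(a,tuple(int(x) for x in u),3,(0,0,255),-1)
cv2.imwrite('pics/s4c.png',a)
E
```

```text
[ 0.63671988 -0.11309182  0.21576759] 0.0395957372291075
0 [197.85042084 269.45273456]
0.022 [196.40892251 304.51584418]
```

View pics/s4c.png

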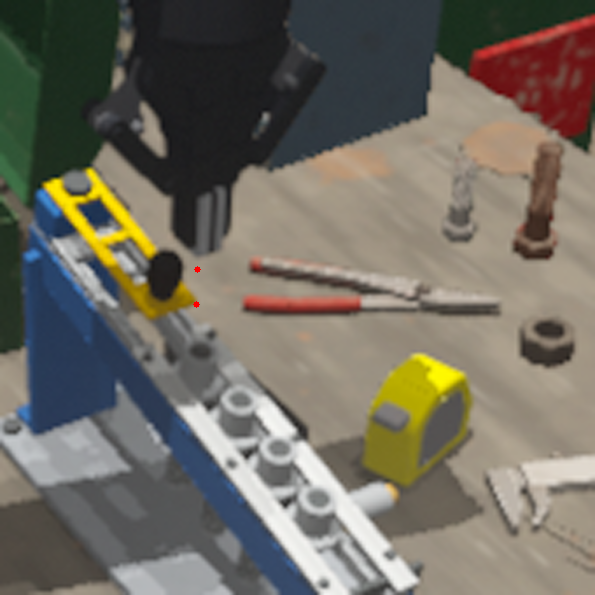

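```bash
python3 - <<'E'
from plan import *
S=camera_info('side');W=camera_info('wrist'); print(sense()['tcp_pos'])
print(tri(S,(360,161.7),W,(320,292)))
for y in (-.124,-.113,-.102):
    for c,uv in((S,(360,161.7)),(W,(320,289))):
        p,d=ray(c,*uv); print(y,(p+d*(y-p[1])/d[1]).round(4))
E
```

```text
[ 0.63701744 -0.11010735  0.21578028]
(array([ 0.64107653, -0.10918897,  0.22234285]), np.float64(0.008958100886575041))
-0.124 [ 0.6363 -0.124   0.2336]
-0.124 [ 0.6373 -0.124   0.1771]
-0.113 [ 0.6438 -0.113   0.2247]
-0.113 [ 0.6372 -0.113   0.2039]
-0.102 [ 0.6512 -0.102   0.2158]
-0.102 [ 0.6371 -0.102   0.2307]
```

Call:
jog_arm(steps=[[[0,0,0.0,-0.03,0],[0,0.02,0.025,-0.03,0],[0,0.047,0.05,-0.03,0],[0,0.047,0.05,0,0],[0,0.047,0.05,0.025,0],[0,0.047,0.05,0.05,0],[0,0.047,0.05,0.05,0],[0,0.047,0.05,0.05,0]]])

```text
t: 7.58
tcp_pos: [0.6874, -0.0632, 0.1673]
tcp_rot: [3.14, -0.0, 1.574]
ft_force: [-0.1, 0.3, 0.1]
gripper_width: 0.0001
finger_force: 0.0
```

```bash
python3 - <<'E'
from plan import *
print(sense()['tcp_pos'])
E
```

```text
[ 0.6874399  -0.06323352  0.16734535]
```

Call:
jog_arm(steps=[[[0,0,0,0.006,0],[0,0,-0.015,0.006,0],[0,0.001,-0.03,0.006,0],[0,0.006,-0.05,0.005,0],[0,0.015,-0.07,0.003,0],[0,0.027,-0.086,0.001,0],[0,0.041,-0.098,-0.002,0],[0,0.055,-0.106,-0.005,0]]])

```text
t: 8.57
tcp_pos: [0.5807, -0.0087, 0.1719]
tcp_rot: [3.14, -0.0, 1.572]
ft_force: [1.2, 0.2, -0.7]
gripper_width: 0.0001
finger_force: 0.9
```

```bash
cat > guard.py <<'E'
from plan import *
def ang(im=None):
    im=capture('top') if im is None else im
    hsv=cv2.cvtColor(im,cv2.COLOR_RGB2HSV); m=cv2.inRange(hsv,(22,150,120),(32,255,255)); m[:165]=0;m[250:]=0;m[:,:180]=0;m[:,290:]=0
    P=cv2.findNonZero(m); c=P.reshape(-1,2).mean(0); return len(P),c,cv2.minAreaRect(P)
E
python3 - <<'E'
from guard import *
print(sense()['tcp_pos'],sense()['ft_force']); print(ang(cv2.imread('pics/top0.png')[:,:,::-1].copy())); print(ang())
E
```

```text
[ 0.58070613 -0.0086852   0.17194351] [ 1.24317464  0.16929678 -0.74040318]
(553, array([232.52079566, 191.37974684]), ((233.001708984375, 190.95838928222656), (64.69386291503906, 16.7354793548584), 2.38594388961792))
(2, array([235.5, 240.5]), ((235.5, 240.5), (1.4142135381698608, 0.0), 135.0))
```

Call:
jog_arm(steps=[[[0,0,0.015,-0.025,0],[0,-0.03,0.015,-0.03,0],[0,-0.055,-0.02,-0.03,0],[0,-0.055,-0.025,-0.01,0],[0,-0.055,-0.025,0,0],[0,-0.03,-0.026,0,0],[0,-0.01,-0.028,-0.003,0],[0,0.01,-0.03,-0.005,0]]])

```text
t: 9.62
tcp_pos: [0.5509, 0.0014, 0.1761]
tcp_rot: [-3.141, 0.001, 1.573]
ft_force: [-1.2, -0.9, 0.4]
gripper_width: -0.0006
finger_force: 0.6
```

Call:
jog_arm(steps=[[[0,0.015,0,-0.003,0],[0,0.022,0,-0.004,0],[0,0.022,0,-0.004,0],[0,-0.02,0,-0.03,0],[0,-0.06,0.0,-0.05,0],[0,-0.12,0.04,-0.05,0],[0,-0.17,0.085,-0.05,0],[0,-0.17,0.085,-0.05,0]]])

```text
t: 10.62
tcp_pos: [0.6364, -0.1745, 0.2251]
tcp_rot: [-3.14, 0.003, 1.567]
ft_force: [-0.7, 0.8, 0.3]
gripper_width: -0.0001
finger_force: 0.0
```

```bash
python3 - <<'E'
from guard import *
print(sense()['tcp_pos'],sense()['ft_force']); im,ci=snap('wrist','w5'); print(ci['position']); im,_=snap('top','t5'); print(ang(im))
E
```

```text
[ 0.63635254 -0.17452404  0.22509297] [-0.67738658  0.81347397  0.3172249 ]
[ 0.63636904 -0.10688162  0.3832523 ]
(587, array([200.04770017, 215.77342419]), ((200.00733947753906, 215.77008056640625), (17.724323272705078, 64.47577667236328), 13.706960678100586))
```

View pics/w5.png

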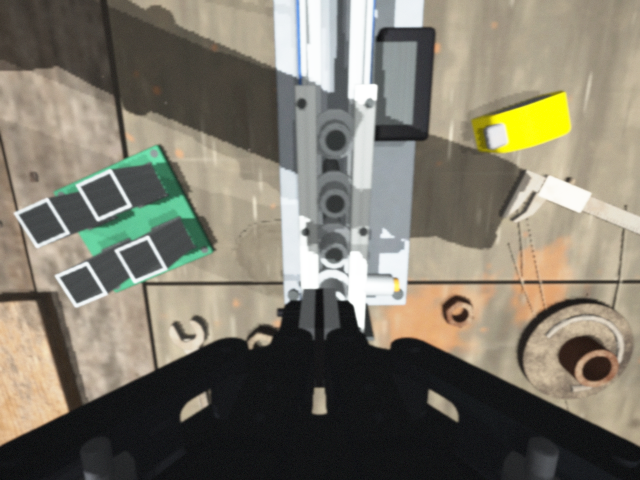

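Call:
jog_arm(steps=[[[0,-0.04,0.01,0,0],[0,-0.078,0.01,0,0],[0,-0.078,0.01,0.03,0],[0,-0.078,0.01,0.06,0],[0,-0.078,0.01,0.085,0],[0,-0.078,0.01,0.105,0],[0,-0.078,0.01,0.105,0],[0,-0.078,0.01,0.105,0]]])

```text
t: 11.72
tcp_pos: [0.6467, -0.2472, 0.1225]
tcp_rot: [3.14, 0.0, 1.573]
ft_force: [0.2, -0.2, -0.2]
gripper_width: 0.0
finger_force: 0.0
```

```bash
python3 - <<'E'
from guard import *
print(sense()['tcp_pos'],sense()['ft_force']); im,_=snap('side','s6')
cv2.imwrite('pics/s6c.png',cv2.resize(im[130:310,310:440,::-1],None,fx=3.2,fy=3.2,interpolation=cv2.INTER_CUBIC))
E
```

```text
[ 0.64671242 -0.24717376  0.12251792] [ 0.24549125 -0.20961077 -0.2095729 ]
```

View pics/s6c.png

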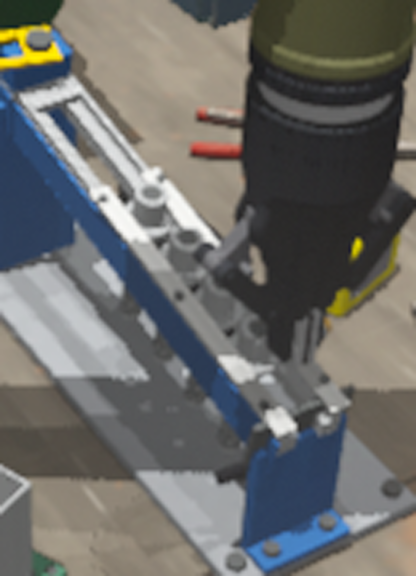

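Call:
jog_arm(steps=[[[0,-0.004,0,0.008,0],[0,-0.004,0,0.012,0],[0,-0.004,0,0.015,0],[0,-0.004,0,0.018,0],[0,-0.004,0,0.018,0]]])

```text
t: 12.4
tcp_pos: [0.646, -0.2512, 0.1029]
tcp_rot: [-3.141, -0.0, 1.573]
ft_force: [-0.3, -0.4, 0.4]
gripper_width: 0.0002
finger_force: 0.0
```

```bash
python3 - <<'E'
from guard import *
print(sense()['tcp_pos'],sense()['ft_force'])
S=camera_info('side')
for y in (-.258,-.247,-.236):
    p,d=ray(S,403.7,242.5); print((p+d*(y-p[1])/d[1]).round(4))
E
```

```text
[ 0.64595628 -0.25115446  0.10288819] [-0.29965449 -0.36972875  0.43258822]
[ 0.6437 -0.258   0.1437]
[ 0.6533 -0.247   0.1304]
[ 0.6629 -0.236   0.1171]
```

Call:
jog_arm(steps=[[[0,0.007,0,-0.001,0],[0,0.014,0,-0.002,0],[0,0.021,0,-0.004,0],[0,0.028,0,-0.005,0],[0,0.035,0,-0.006,0],[0,0.042,0,-0.007,0],[0,0.049,0,-0.009,0],[0,0.056,0,-0.01,0]]])

```text
t: 13.4
tcp_pos: [0.6461, -0.1973, 0.1141]
tcp_rot: [3.14, 0.003, 1.571]
ft_force: [0.4, -5.2, 2.2]
gripper_width: -0.0002
finger_force: 2.3
```

Call:
jog_arm(steps=[[[0,0.007,0,-0.001,0],[0,0.015,0,-0.003,0],[0,0.023,0,-0.004,0],[0,0.031,0,-0.005,0],[0,0.039,0,-0.007,0],[0,0.047,0,-0.008,0],[0,0.055,0,-0.01,0],[0,0.055,0,-0.01,0]]])

```text
t: 14.4
tcp_pos: [0.646, -0.1382, 0.1229]
tcp_rot: [-3.141, -0.002, 1.574]
ft_force: [0.4, -2.0, -0.5]
gripper_width: 0.0002
finger_force: 0.9
```

```bash
python3 - <<'E'
from guard import *
print(sense()['tcp_pos'],sense()['ft_force'])
E
```

```text
[ 0.64598483 -0.13818829  0.1229081 ] [ 0.40397155 -2.04178392 -0.47630555]
```

Call:
jog_arm(steps=[[[0,0.004,0,-0.001,0],[0,0.004,0,-0.001,0],[0,-0.01,0,-0.001,0],[0,-0.01,0,-0.04,0],[0.04,-0.01,0,-0.09,0],[0.04,-0.01,0,-0.09,0],[0.04,-0.01,0,-0.09,0],[0.04,-0.01,0,-0.09,0]]])

```text
t: 15.4
tcp_pos: [0.645, -0.1497, 0.2115]
tcp_rot: [-3.139, -0.001, 1.573]
ft_force: [0.4, 0.3, -0.7]
gripper_width: 0.0399
finger_force: 0.0
```

```bash
python3 - <<'E'
from guard import *
print(sense()['tcp_pos'],sense()['gripper_width']); im,ci=snap('wrist','w7')
f=240/np.tan(np.radians(ci['vertical_fov'])/2)
def px(p): 
    q=R.from_euler('xyz',ci['orientation']).inv().apply(np.array(p)-ci['position']); return (q[:2]/q[2]*f+[ci['cx'],ci['cy']]).round(1)
for s in (.151,.183,.215,.247): print(s,px(chute(s,.025,.001)),chute(s,.025,.001).round(4))
print(ci)
E
```

```text
[ 0.64503176 -0.14970734  0.21150381] 0.039908918155331305
0.151 [321.  196.9] [ 0.6457 -0.1132  0.1524]
0.183 [321.3 141.8] [ 0.6457 -0.0817  0.158 ]
0.215 [321.6  78.7] [ 0.6457 -0.0502  0.1636]
0.247 [322.    5.8] [ 0.6457 -0.0187  0.1691]
{'vertical_fov': 66.38793268065534, 'cx': 318.91888297999776, 'cy': 244.53708089047745, 'position': array([ 0.64487347, -0.08277689,  0.3700238 ]), 'orientation': array([2.87341950e+00, 2.39556417e-03, 2.80959082e-03])}
```

View pics/w7.png

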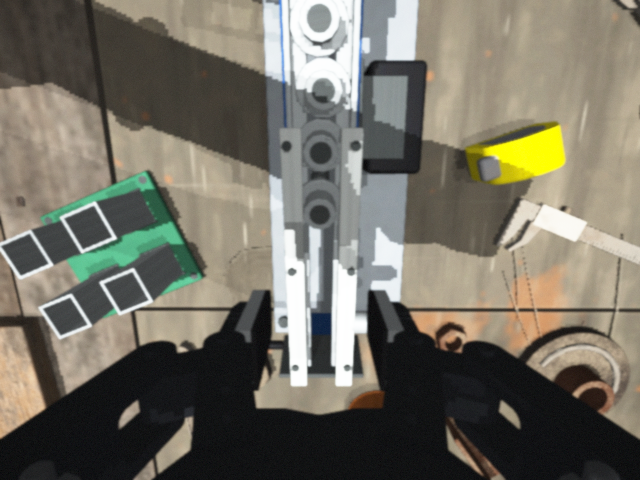

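Call:
jog_arm(steps=[[[0.045,0.04,0,0,0],[0.045,0.085,0,0,0],[0.045,0.127,0,0,0],[0.045,0.127,0,0,0],[0.045,0.127,0,0.03,0],[0.045,0.127,0,0.055,0],[0.045,0.127,0,0.07,0],[0.045,0.127,0,0.07,0]]])

```text
t: 16.45
tcp_pos: [0.6447, -0.0239, 0.1418]
tcp_rot: [-3.139, 0.0, 1.572]
ft_force: [0.5, 0.6, 0.3]
gripper_width: 0.0448
finger_force: 0.0
```

```bash
python3 - <<'E'
from guard import *
print(sense()['tcp_pos'],sense()['ft_force']); im,ci=snap('side','s8')
cv2.imwrite('pics/s8c.png',cv2.resize(im[100:260,270:420,::-1],None,fx=4,fy=3.7,interpolation=cv2.INTER_CUBIC))
E
```

```text
[ 0.64470746 -0.02392297  0.14175484] [0.48880284 0.61586867 0.25086474]
```

View pics/s8c.png

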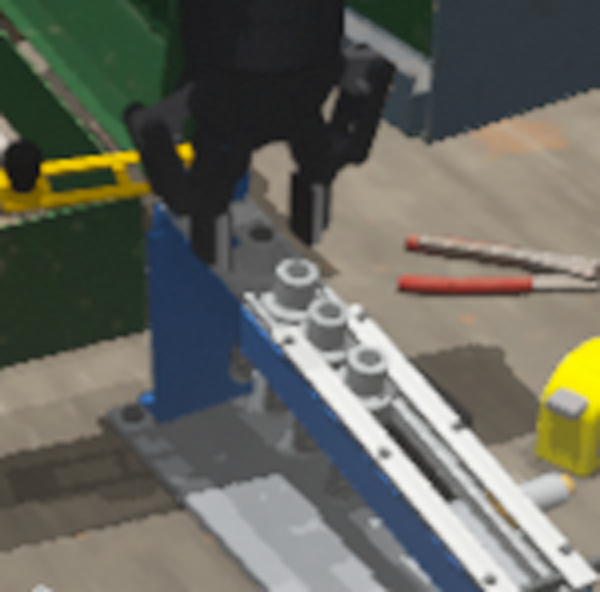

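Call:
jog_arm(steps=[[[0.045,0.001,0,0.006,0],[0.045,0.001,0,0.006,0],[0.01,0.001,0,0.006,0],[0.01,0.001,0,0.006,0],[0.01,0.001,0,0.006,0],[0.01,0.001,0,0.006,0]]])

```text
t: 17.25
tcp_pos: [0.6469, -0.0228, 0.139]
tcp_rot: [3.138, 0.0, 1.572]
ft_force: [-0.0, -0.6, 6.0]
gripper_width: 0.0178
finger_force: 58.7
```

Call:
jog_arm(steps=[[[0.01,0,0,-0.01,0],[0.01,0,0,-0.03,0],[0.01,0,0,-0.06,0],[0.01,0,0,-0.09,0],[0.01,0,0,-0.12,0],[0.01,0,0,-0.14,0],[0.01,0,0,-0.14,0],[0.01,0,0,-0.14,0]]])

```text
t: 18.25
tcp_pos: [0.6452, -0.0222, 0.2766]
tcp_rot: [-3.14, -0.0, 1.572]
ft_force: [1.3, -1.1, -2.6]
gripper_width: 0.0181
finger_force: 58.8
```

```bash
python3 - <<'E'
from guard import *
s=sense();print(s['tcp_pos'],s['ft_force'],s['gripper_width'])
snap('side','s9'); snap('top','t9')
E
```

```text
[ 0.64523342 -0.02218644  0.27658417] [ 1.31186645 -1.07299076 -2.55589398] 0.01805026796064362
```

Call:
jog_arm(steps=[[[0.01,-0.05,0,0,0],[0.01,-0.1,-0.02,0,0],[0.01,-0.13,-0.06,0,0],[0.01,-0.155,-0.1,0.01,0],[0.01,-0.178,-0.14,0.03,0],[0.01,-0.192,-0.164,0.05,0],[0.01,-0.192,-0.164,0.07,0],[0.01,-0.192,-0.164,0.07,0]]])

```text
t: 19.35
tcp_pos: [0.4804, -0.2139, 0.2054]
tcp_rot: [-3.138, -0.001, 1.572]
ft_force: [-0.0, 0.1, -1.7]
gripper_width: 0.0174
finger_force: 59.0
```

```bash
python3 - <<'E'
from guard import *
for i in range(3): im,ci=snap('side','s10')
s=sense();print(s['tcp_pos'],s['ft_force'],s['gripper_width'],abs(s['joint_vel']).max())
f=240/np.tan(np.radians(ci['vertical_fov'])/2)
def px(p): 
    q=R.from_euler('xyz',ci['orientation']).inv().apply(np.array(p)-ci['position']); return (q[:2]/q[2]*f+[ci['cx'],ci['cy']])
P=s['tcp_pos']; hc=P+[0,-.001,.0193]
x0,y0=200,140; k=4
a=cv2.resize(im[y0:y0+150,x0:x0+190,::-1],None,fx=k,fy=k,interpolation=cv2.INTER_CUBIC)
for n,p,c in(('head',hc,(0,0,255)),('footlean',hc+[0,.01736,-.0985],(0,255,255)),('footvert',hc+[0,0,-.1],(255,0,255))):
    u=(px(p)-[x0,y0]+.5)*k-.5; print(n,u.round(1)); cv2.circle(a,tuple(int(x) for x in u),2,c,-1)
cv2.imwrite('pics/s10c.png',a)
# cup A rim centre
print('A',(px([.4813,-.2013,.083])-[x0,y0])*k)
im2=capture('top'); bx,st=holder(camera_info('top'),im2); w=np.array([onz(camera_info('top'),*b,.008) for b in bx]); print(st,w.mean(0).round(4))
E
```

```text
[ 0.48264816 -0.21438411  0.20777079] [ 0.37892166 -0.16182639 -1.52467321] 0.01748205311026922 0.009224723130008881
head [432.2 330.2]
footlean [419.7 483.9]
footvert [439.3 511.8]
A [422.521151   562.09748639]
[287 282  11  16  82] [ 0.4691 -0.1153  0.008 ]
```

View pics/s10c.png

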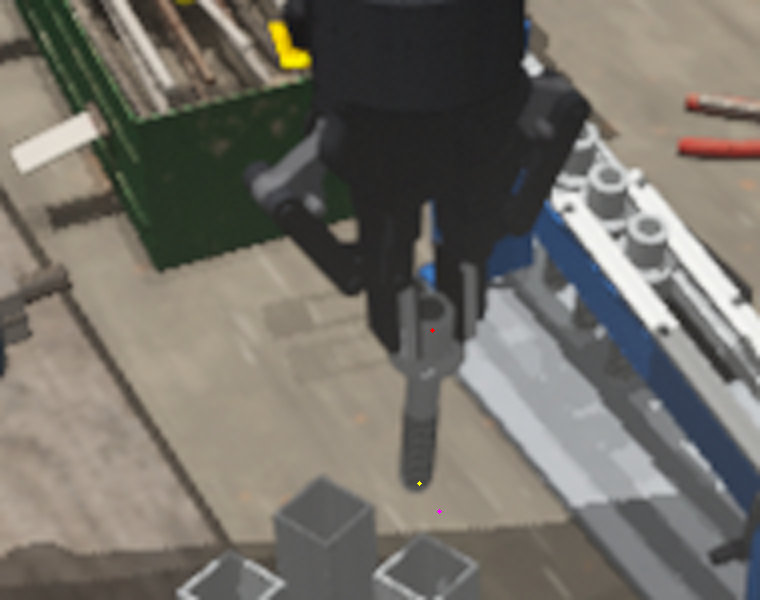

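Call:
jog_arm(steps=[[[0.01,0,0,0.03,0],[0.01,0,0,0.045,0],[0.01,0,0,0.06,0],[0.01,0,0,0.075,0],[0.01,0,0,0.09,0],[0.01,0,0,0.1,0],[0.01,0,0,0.1,0],[0.01,0,0,0.1,0]]])

```text
t: 20.55
tcp_pos: [0.4824, -0.2148, 0.1076]
tcp_rot: [3.141, 0.0, 1.572]
ft_force: [-0.4, 0.7, -1.5]
gripper_width: 0.0179
finger_force: 59.1
```

Force unchanged (only weight), so it is inside the cup. Release and retreat toward the chute.

Call:
jog_arm(steps=[[[0.034,0,0,0,0],[0.034,0,0,0,0],[0.034,0,0,0,0],[0.034,0,0,-0.04,0],[0.034,0,0,-0.1,0],[0.034,0.0,0.05,-0.15,0],[0.034,0.04,0.1,-0.15,0],[0.034,0.07,0.15,-0.15,0]]])

```text
t: 21.55
tcp_pos: [0.6322, -0.1446, 0.2591]
tcp_rot: [3.138, -0.0, 1.572]
ft_force: [-0.2, -0.3, -0.3]
gripper_width: 0.0336
finger_force: 0.0
```

```bash
cat > bolts.py <<'E'
from plan import *
# wrist: heads' top centres along the chute by Hough circles, s found on the line of head tops
def px(ci,p):
    f=240/np.tan(np.radians(ci['vertical_fov'])/2)
    q=R.from_euler('xyz',ci['orientation']).inv().apply(np.array(p)-ci['position']); return q[:2]/q[2]*f+[ci['cx'],ci['cy']]
def find(im,ci,r=10,smax=.27):
    g=cv2.medianBlur(cv2.cvtColor(im,cv2.COLOR_RGB2GRAY),3)
    dep=ci['position'][2]-.155; f=240/np.tan(np.radians(ci['vertical_fov'])/2); rp=.010*f/dep
    c=cv2.HoughCircles(g,cv2.HOUGH_GRADIENT,1,rp*1.5,param1=80,param2=12,minRadius=int(rp*.8),maxRadius=int(rp*1.25)+1)
    ss=np.linspace(.02,.27,501); L=np.array([px(ci,chute(s,.025,.001)) for s in ss])
    for u,v,rr in ([] if c is None else c[0]):
        d=np.hypot(*(L-[u,v]).T); k=d.argmin()
        if d[k]<8: print('s=%.4f off=%.1f px r=%.1f (exp %.1f) at %.0f,%.0f'%(ss[k],(u-L[k,0]),rr,rp,u,v), chute(ss[k],.016,.001).round(4))
E
python3 - <<'E'
from bolts import *
w7=cv2.imread('pics/w7.png')[:,:,::-1].copy()
c=dict(camera_info('wrist')); c['position']=np.array([0.64487347,-0.08277689,0.3700238]); c['orientation']=np.array([2.87341950,2.39556417e-03,2.80959082e-03])
find(w7,c)
s=sense();print(s['tcp_pos'],s['ft_force'],s['gripper_width'])
E
```

```text
s=0.1770 off=1.2 px r=19.1 (exp 17.1) at 322,152 [ 0.6457 -0.0861  0.1481]
s=0.1465 off=-1.5 px r=15.5 (exp 17.1) at 320,204 [ 0.6457 -0.1161  0.1428]
s=0.2385 off=-2.4 px r=18.1 (exp 17.1) at 320,26 [ 0.6457 -0.0255  0.1588]
s=0.2080 off=-0.1 px r=15.5 (exp 17.1) at 322,94 [ 0.6457 -0.0555  0.1535]
[ 0.63221527 -0.14463229  0.25912907] [-0.18328417 -0.26821435 -0.28733422] 0.03361783993148591
```

Call:
jog_arm(steps=[[[0,-0.01,0.013,0.03,0],[0,-0.012,0.013,0.07,0],[0,-0.012,0.013,0.1,0],[0,-0.012,0.013,0.12,0],[0,-0.012,0.013,0.13,0],[0,-0.012,0.013,0.134,0],[0,-0.012,0.013,0.134,0]]])

```text
t: 22.42
tcp_pos: [0.6436, -0.1575, 0.1241]
tcp_rot: [3.14, 0.0, 1.573]
ft_force: [-0.6, -0.3, -0.4]
gripper_width: -0.0001
finger_force: 0.0
```

```bash
python3 - <<'E'
from bolts import *
s=sense();print(s['tcp_pos'],s['ft_force'],s['gripper_width'])
im,T=snap('top','t11'); bx,st=holder(T,im); w=np.array([onz(T,*b,.008) for b in bx]); print(st,w.mean(0).round(4),[np.linalg.norm(w[i]-w[i-1]).round(4) for i in range(4)])
a=im[250:350,270:380].astype(int); h=cv2.cvtColor(im,cv2.COLOR_RGB2HSV)
b=cv2.imread('pics/top0.png')[:,:,::-1].astype(int)
d=np.abs(im.astype(int)-b).sum(2)>90; d=d.astype('uint8'); d[:255]=0; d[345:]=0; d[:,:280]=0; d[:,370:]=0
n,l,stt,c=cv2.connectedComponentsWithStats(d)
for i in range(1,n):
    if stt[i,4]>15: print(stt[i],c[i].round(1),onz(T,*c[i],.118).round(4))
E
```

```text
[ 0.6436097  -0.15754623  0.12406027] [-0.61075355 -0.28831247 -0.41210569] -9.465260969453099e-05
[ 287  265   73   74 3035] [ 0.4413 -0.1847  0.008 ] [np.float64(0.1212), np.float64(0.1225), np.float64(0.1216), np.float64(0.1213)]
[280 255   6  13  47] [281.7 259.3] [ 0.5216 -0.1035  0.118 ]
[326 267  20  24 222] [336.3 281.3] [ 0.4789 -0.2098  0.118 ]
```

Call:
jog_arm(steps=[[[0,0.01,0.002,0,0],[0,0.019,0.002,-0.001,0],[0,0.028,0.002,-0.002,0],[0,0.037,0.002,-0.003,0],[0,0.046,0.002,-0.005,0],[0,0.055,0.002,-0.007,0],[0,0.063,0.002,-0.008,0],[0,0.063,0.002,-0.008,0]]])

```text
t: 23.48
tcp_pos: [0.645, -0.0939, 0.1314]
tcp_rot: [3.142, -0.0, 1.573]
ft_force: [0.2, -3.1, 1.7]
gripper_width: -0.0
finger_force: 1.5
```

Call:
jog_arm(steps=[[[0,-0.01,0,0,0],[0.02,-0.03,0,-0.03,0],[0.045,-0.05,0,-0.09,0],[0.045,-0.05,0,-0.09,0],[0.045,-0.05,0,-0.09,0]]])

```text
t: 24.1
tcp_pos: [0.6449, -0.1439, 0.2207]
tcp_rot: [-3.141, -0.002, 1.572]
ft_force: [0.1, 0.3, -1.3]
gripper_width: 0.0448
finger_force: 0.0
```

```bash
python3 - <<'E'
from bolts import *
s=sense();print(s['tcp_pos'],s['ft_force'],s['gripper_width'])
im,ci=snap('wrist','w12'); find(im,ci)
E
```

```text
[ 0.64486014 -0.14386872  0.22071724] [ 0.1155934   0.29894335 -1.29830582] 0.044781524684122394
s=0.1865 off=-0.8 px r=20.4 (exp 16.4) at 320,146 [ 0.6457 -0.0767  0.1497]
s=0.2525 off=2.5 px r=20.4 (exp 16.4) at 324,12 [ 0.6457 -0.0117  0.1612]
s=0.2215 off=-5.1 px r=20.4 (exp 16.4) at 316,80 [ 0.6457 -0.0422  0.1558]
```

Call:
jog_arm(steps=[[[0.045,0.045,0,0,0],[0.045,0.09,0,0,0],[0.045,0.13,0.001,0,0],[0.045,0.13,0.001,0.02,0],[0.045,0.13,0.001,0.05,0],[0.045,0.13,0.001,0.07,0],[0.045,0.13,0.001,0.081,0],[0.045,0.13,0.001,0.081,0]]])

```text
t: 25.15
tcp_pos: [0.6453, -0.0147, 0.1392]
tcp_rot: [-3.14, 0.0, 1.572]
ft_force: [-0.5, -0.6, 0.6]
gripper_width: 0.0449
finger_force: 0.0
```

Call:
jog_arm(steps=[[[0.045,0,0,0,0],[0.01,0,0,0,0],[0.01,0,0,0,0],[0.01,0,0,0,0],[0.01,0,0,0,0]]])

```text
t: 25.78
tcp_pos: [0.6465, -0.0146, 0.1413]
tcp_rot: [3.14, -0.0, 1.572]
ft_force: [0.3, -1.0, 6.1]
gripper_width: 0.0177
finger_force: 58.9
```

Call:
jog_arm(steps=[[[0.01,0,0,-0.01,0],[0.01,0,0,-0.03,0],[0.01,0,0,-0.07,0],[0.01,0,0,-0.11,0],[0.01,0,0,-0.14,0],[0.01,-0.04,0,-0.14,0],[0.01,-0.09,-0.01,-0.14,0],[0.01,-0.12,-0.05,-0.14,0]]])

```text
t: 26.78
tcp_pos: [0.596, -0.1373, 0.2807]
tcp_rot: [3.141, 0.002, 1.57]
ft_force: [-0.3, -0.5, -1.0]
gripper_width: 0.0175
finger_force: 58.9
```

Call:
jog_arm(steps=[[[0.01,-0.015,-0.05,0,0],[0.01,-0.024,-0.1,0,0],[0.01,-0.024,-0.138,0.03,0],[0.01,-0.024,-0.138,0.06,0],[0.01,-0.024,-0.138,0.075,0],[0.01,-0.024,-0.138,0.075,0]]])

```text
t: 27.52
tcp_pos: [0.458, -0.1586, 0.2051]
tcp_rot: [-3.14, 0.0, 1.573]
ft_force: [0.3, -0.6, -1.6]
gripper_width: 0.0174
finger_force: 59.0
```

```bash
cat > foot.py <<'E'
from bolts import *
def foot():
    s=sense(); P=s['tcp_pos']; print(P,s['ft_force'],s['gripper_width'])
    im,ci=snap('side','sf'); hc=P+[0,-.001,.0193]; k=5
    m=px(ci,hc+[0,.0087,-.05]); x0,y0=int(m[0])-45,int(m[1])-25
    a=cv2.resize(im[y0:y0+75,x0:x0+90],None,fx=k,fy=k,interpolation=cv2.INTER_CUBIC)
    return im,ci,hc,(x0,y0)
E
python3 - <<'E'
from foot import *
from plant import *
im,ci,hc,_=foot()
im0=cv2.imread('pics/s9.png')[:,:,::-1].astype(int)  # background without arm there
d=(np.abs(im.astype(int)-im0).sum(2)>45)
f=px(ci,hc+[0,.01736,-.0985]); print('pred foot',f)
for v in range(int(f[1])-14,int(f[1])+8):
    c=np.where(d[v,int(f[0])-14:int(f[0])+15])[0]+int(f[0])-14; print(v,(c.min(),c.max()) if len(c) else None,end=' ')
imt,T=snap('top','t13'); bx,st=holder(T,imt); print(st)
E
```

```text
[ 0.4579836  -0.15855072  0.20508931] [ 0.27866804 -0.56911139 -1.57176984] 0.017409184478171257
pred foot [277.19412928 247.16693987]
233 (np.int64(263), np.int64(291)) 234 (np.int64(263), np.int64(291)) 235 (np.int64(263), np.int64(291)) 236 (np.int64(263), np.int64(291)) 237 (np.int64(263), np.int64(291)) 238 (np.int64(263), np.int64(291)) 239 (np.int64(263), np.int64(291)) 240 (np.int64(263), np.int64(291)) 241 (np.int64(263), np.int64(291)) 242 (np.int64(263), np.int64(291)) 243 (np.int64(263), np.int64(291)) 244 (np.int64(263), np.int64(291)) 245 (np.int64(263), np.int64(291)) 246 (np.int64(263), np.int64(289)) 247 (np.int64(263), np.int64(284)) 248 (np.int64(263), np.int64(282)) 249 (np.int64(263), np.int64(275)) 250 (np.int64(263), np.int64(275)) 251 (np.int64(263), np.int64(272)) 252 (np.int64(263), np.int64(268)) 253 (np.int64(263), np.int64(265)) 254 None [331 285  29  44 521]
```

```bash
cat > hold.py <<'E'
from bolts import *
def moved(fn):
    "holder shift in the side/top picture vs reference, by template match of a patch round the holder plate's robot-side edge"
    a=cv2.imread('pics/%s.png'%fn); b=cv2.imread('pics/t11.png'); t=b[300:345,295:365]
    r=cv2.matchTemplate(a[270:375,265:395],t,cv2.TM_CCOEFF_NORMED); _,v,_,p=cv2.minMaxLoc(r); print('match %.3f shift px'%v,p[0]-30,p[1]-30)
E
python3 - <<'E'
from hold import *
moved('t13'); print(sense()['tcp_pos'])
E
```

```text
match 0.460 shift px 0 0
[ 0.45908019 -0.15891633  0.20626402]
```

Call:
jog_arm(steps=[[[0.01,0,0,0.02,0],[0.01,0,0,0.035,0],[0.01,0,0,0.045,0],[0.01,0,0,0.055,0],[0.01,0,0,0.055,0]]])

```text
t: 28.25
tcp_pos: [0.4576, -0.1587, 0.1496]
tcp_rot: [-3.14, 0.0, 1.572]
ft_force: [0.2, -0.7, -2.3]
gripper_width: 0.0177
finger_force: 59.1
```

Foot is 12 mm inside the rim with no contact; continue down and release.

Call:
jog_arm(steps=[[[0.01,0,0,0.015,0],[0.01,0,0,0.03,0],[0.01,0,0,0.043,0],[0.01,0,0,0.043,0],[0.01,0,0,0.043,0]]])

```text
t: 28.88
tcp_pos: [0.4583, -0.1588, 0.1073]
tcp_rot: [3.141, 0.0, 1.572]
ft_force: [0.2, -0.7, -0.7]
gripper_width: 0.0175
finger_force: 59.1
```

Call:
jog_arm(steps=[[[0.032,0,0,0,0],[0.032,0,0,0,0],[0.032,0,0,0,0],[0.032,0,0,-0.05,0],[0.032,0,0,-0.11,0],[0.04,0.0,0.06,-0.13,0],[0.045,0.0,0.12,-0.12,0],[0.045,0.015,0.179,-0.11,0]]])

```text
t: 29.88
tcp_pos: [0.6394, -0.1443, 0.2182]
tcp_rot: [3.139, 0.001, 1.571]
ft_force: [-0.6, -0.3, 1.5]
gripper_width: 0.045
finger_force: 0.0
```

```bash
cat >> hold.py <<'E'
def check(fn):
    im,T=snap('top',fn); bx,st=holder(T,im); w=np.array([onz(T,*b,.008) for b in bx]); print('holder',st,w.mean(0).round(4),[np.linalg.norm(w[i]-w[i-1]).round(4) for i in range(4)])
    b=cv2.imread('pics/top0.png')[:,:,::-1].astype(int)
    d=(np.abs(im.astype(int)-b).sum(2)>90).astype('uint8'); d[:255]=0; d[345:]=0; d[:,:285]=0; d[:,370:]=0
    n,l,stt,c=cv2.connectedComponentsWithStats(d)
    for i in range(1,n):
        if stt[i,4]>15: print(stt[i],c[i].round(1),onz(T,*c[i],.118).round(4))
E
python3 - <<'E'
from hold import *
for i in range(2): im,ci=snap('wrist','w14')
s=sense();print(s['tcp_pos'],s['ft_force'],s['gripper_width'])
find(im,ci); check('t14')
E
```

```text
[ 0.64110623 -0.13791418  0.21086606] [-0.61374575  0.5334135  -0.32083506] 0.045171809401924445
s=0.1865 off=-4.9 px r=21.4 (exp 17.1) at 316,156 [ 0.6457 -0.0767  0.1497]
s=0.2215 off=-2.8 px r=19.1 (exp 17.1) at 320,88 [ 0.6457 -0.0422  0.1558]
holder [ 287  265   73   74 2815] [ 0.4413 -0.1848  0.008 ] [np.float64(0.1215), np.float64(0.1225), np.float64(0.1219), np.float64(0.1212)]
[326 267  20  24 222] [336.3 281.4] [ 0.4787 -0.2097  0.118 ]
[300 277  19  26 248] [309.6 291.8] [ 0.4585 -0.1581  0.118 ]
```

Call:
jog_arm(steps=[[[0.045,0.045,0.004,0,0],[0.045,0.094,0.004,0,0],[0.045,0.094,0.004,0.02,0],[0.045,0.094,0.004,0.045,0],[0.045,0.094,0.004,0.065,0],[0.045,0.094,0.004,0.074,0],[0.045,0.094,0.004,0.074,0],[0.045,0.094,0.004,0.074,0]]])

```text
t: 31.02
tcp_pos: [0.6415, -0.0498, 0.1442]
tcp_rot: [3.14, 0.0, 1.572]
ft_force: [1.0, 0.1, -0.3]
gripper_width: 0.0451
finger_force: 0.0
```

Call:
jog_arm(steps=[[[0.03,0,0,0,0],[0.01,0,0,0,0],[0.01,0,0,0,0],[0.01,0,0,0,0],[0.01,0,0,0,0]]])

```text
t: 31.65
tcp_pos: [0.6436, -0.0496, 0.145]
tcp_rot: [3.135, 0.0, 1.573]
ft_force: [5.9, -0.1, 2.4]
gripper_width: 0.0166
finger_force: 58.5
```

Call:
jog_arm(steps=[[[0.045,0,0,0,0],[0.045,0,0.001,0,0],[0.045,0.006,0.004,0.008,0],[0.045,0.006,0.004,0.008,0],[0.01,0.006,0.004,0.008,0],[0.01,0.006,0.004,0.008,0],[0.01,0.006,0.004,0.008,0],[0.01,0.006,0.004,0.008,0]]])

```text
t: 32.65
tcp_pos: [0.6451, -0.0438, 0.1357]
tcp_rot: [3.141, 0.0, 1.572]
ft_force: [0.8, -0.2, 1.7]
gripper_width: 0.0173
finger_force: 58.6
```

Call:
jog_arm(steps=[[[0.01,0,0,-0.01,0],[0.01,0,0,-0.03,0],[0.01,0,0,-0.07,0],[0.01,0,0,-0.11,0],[0.01,0,0,-0.14,0],[0.01,-0.04,-0.01,-0.14,0],[0.01,-0.08,-0.045,-0.14,0],[0.01,-0.11,-0.09,-0.14,0]]])

```text
t: 33.65
tcp_pos: [0.5536, -0.156, 0.2761]
tcp_rot: [-3.141, 0.001, 1.571]
ft_force: [-0.1, -0.8, -0.9]
gripper_width: 0.0176
finger_force: 59.1
```

Call:
jog_arm(steps=[[[0.01,-0.03,-0.04,0,0],[0.01,-0.06,-0.08,0,0],[0.01,-0.083,-0.12,0,0],[0.01,-0.083,-0.128,0.02,0],[0.01,-0.083,-0.128,0.05,0],[0.01,-0.083,-0.128,0.07,0],[0.01,-0.083,-0.128,0.07,0],[0.01,-0.083,-0.128,0.07,0]]])

```text
t: 34.65
tcp_pos: [0.4276, -0.2372, 0.2065]
tcp_rot: [3.14, 0.0, 1.572]
ft_force: [0.6, -0.5, -0.9]
gripper_width: 0.0172
finger_force: 59.2
```

```bash
python3 - <<'E'
from hold import *
snap('top','t15'); snap('side','s15')
print(sense()['tcp_pos'],sense()['ft_force'])
a=cv2.imread('pics/s15.png'); b=cv2.imread('pics/s10.png')
t=b[300:350,240:335]; r=cv2.matchTemplate(a[280:370,220:355],t,cv2.TM_CCOEFF_NORMED); print(cv2.minMaxLoc(r),'expect (20,20)')
E
```

```text
[ 0.42782434 -0.23717262  0.20651419] [-0.57336725 -1.22176009 -1.45988373]
(-0.28685155510902405, 0.770176112651825, (6, 0), (20, 20)) expect (20,20)
```

Holder unmoved. Lower into cup C.

Call:
jog_arm(steps=[[[0.01,0,-0.001,0.02,0],[0.01,0,-0.001,0.035,0],[0.01,0,-0.001,0.045,0],[0.01,0,-0.001,0.055,0],[0.01,0,-0.001,0.055,0]]])

```text
t: 35.38
tcp_pos: [0.4257, -0.2367, 0.1495]
tcp_rot: [-3.14, -0.0, 1.572]
ft_force: [-0.6, 0.3, -1.4]
gripper_width: 0.0173
finger_force: 59.2
```

Call:
jog_arm(steps=[[[0.01,0,0,0.015,0],[0.01,0,0,0.03,0],[0.01,0,0,0.044,0],[0.01,0,0,0.044,0],[0.01,0,0,0.044,0]]])

```text
t: 36.0
tcp_pos: [0.4263, -0.237, 0.1063]
tcp_rot: [3.141, 0.0, 1.572]
ft_force: [0.4, 0.3, -0.7]
gripper_width: 0.0172
finger_force: 59.2
```

Call:
jog_arm(steps=[[[0.032,0,0,0,0],[0.032,0,0,0,0],[0.032,0,0,0,0],[0.032,0,0,-0.05,0],[0.032,0,0,-0.11,0],[0.032,0.02,0.05,-0.13,0],[0,0.05,0.1,-0.13,0],[0,0.08,0.15,-0.13,0]]])

```text
t: 37.0
tcp_pos: [0.578, -0.1555, 0.2372]
tcp_rot: [3.139, -0.001, 1.573]
ft_force: [0.1, 0.1, 0.2]
gripper_width: -0.0
finger_force: 0.0
```

Call:
jog_arm(steps=[[[0,0.03,0.05,0,0],[0,0.036,0.07,0,0],[0,0.036,0.07,0.03,0],[0,0.036,0.07,0.06,0],[0,0.036,0.07,0.085,0],[0,0.036,0.07,0.1,0],[0,0.036,0.07,0.1,0],[0,0.036,0.07,0.1,0]]])

```text
t: 38.0
tcp_pos: [0.6468, -0.1207, 0.1374]
tcp_rot: [3.14, 0.0, 1.572]
ft_force: [-0.4, 0.1, -0.6]
gripper_width: -0.0004
finger_force: 0.0
```

```bash
python3 - <<'E'
from hold import *
check('t16'); print(sense()['tcp_pos'],sense()['ft_force'],sense()['gripper_width'])
E
```

```text
holder [ 287  265   73   74 2627] [ 0.4413 -0.1847  0.008 ] [np.float64(0.1214), np.float64(0.1226), np.float64(0.1218), np.float64(0.1213)]
[326 267  20  24 223] [336.2 281.4] [ 0.4788 -0.2097  0.118 ]
[300 277  19  26 246] [309.5 292.2] [ 0.4577 -0.1578  0.118 ]
[337 292  21  28 233] [347.8 308.4] [ 0.4266 -0.2318  0.118 ]
[ 0.64688709 -0.12070819  0.13763555] [0.4060053  0.24222448 0.3422976 ] 5.466675539495785e-05
```

Call:
jog_arm(steps=[[[0,0.01,0,0.004,0],[0,0.02,0,0.005,0],[0,0.029,0,0.005,0],[0,0.038,0,0.004,0],[0,0.047,0,0.002,0],[0,0.056,0,0.001,0],[0,0.064,0,-0.001,0],[0,0.064,0,-0.001,0]]])

```text
t: 39.05
tcp_pos: [0.6461, -0.0551, 0.1373]
tcp_rot: [3.141, -0.001, 1.574]
ft_force: [0.6, 0.5, 0.2]
gripper_width: -0.0001
finger_force: 0.0
```

Call:
jog_arm(steps=[[[0,-0.01,0,0,0],[0.02,-0.04,0,-0.03,0],[0.045,-0.085,0,-0.08,0],[0.045,-0.085,0,-0.08,0],[0.045,-0.085,0,-0.08,0],[0.045,-0.085,0,-0.08,0]]])

```text
t: 39.8
tcp_pos: [0.6456, -0.1397, 0.2155]
tcp_rot: [-3.139, -0.001, 1.574]
ft_force: [-0.1, 1.1, -0.1]
gripper_width: 0.0454
finger_force: 0.0
```

```bash
python3 - <<'E'
from bolts import *
for i in range(2): im,ci=snap('wrist','w17')
print(sense()['tcp_pos'],sense()['gripper_width']); find(im,ci)
E
```

```text
[ 0.64566965 -0.13966992  0.2156388 ] 0.04507670250831123
s=0.2295 off=-1.4 px r=15.8 (exp 16.8) at 320,70 [ 0.6457 -0.0344  0.1572]
```

Call:
jog_arm(steps=[[[0.045,0.05,0,0,0],[0.045,0.103,0,0,0],[0.045,0.103,0,0,0],[0.045,0.103,0,0.03,0],[0.045,0.103,0,0.055,0],[0.045,0.103,0,0.07,0],[0.045,0.103,0,0.078,0],[0.045,0.103,0,0.078,0]]])

```text
t: 40.9
tcp_pos: [0.6458, -0.0385, 0.1391]
tcp_rot: [-3.141, 0.0, 1.572]
ft_force: [0.2, -0.7, -1.2]
gripper_width: 0.0456
finger_force: 0.0
```

Call:
jog_arm(steps=[[[0.045,0,0,0,0],[0.01,0,0,0,0],[0.01,0,0,0,0],[0.01,0,0,0,0],[0.01,0,0,0,0]]])

```text
t: 41.52
tcp_pos: [0.6464, -0.0387, 0.1401]
tcp_rot: [3.14, -0.0, 1.572]
ft_force: [0.1, -0.4, 5.1]
gripper_width: 0.0173
finger_force: 58.8
```

Call:
jog_arm(steps=[[[0.01,0,0,-0.01,0],[0.01,0,0,-0.03,0],[0.01,0,0,-0.07,0],[0.01,0,0,-0.11,0],[0.01,0,0,-0.14,0],[0.01,-0.04,-0.01,-0.14,0],[0.01,-0.08,-0.045,-0.14,0],[0.01,-0.1,-0.09,-0.14,0]]])

```text
t: 42.52
tcp_pos: [0.5548, -0.1419, 0.2802]
tcp_rot: [3.141, 0.002, 1.569]
ft_force: [0.1, 0.1, -0.5]
gripper_width: 0.0175
finger_force: 59.0
```

Call:
jog_arm(steps=[[[0.01,-0.02,-0.045,0,0],[0.01,-0.035,-0.09,0,0],[0.01,-0.046,-0.13,0,0],[0.01,-0.046,-0.153,0.02,0],[0.01,-0.046,-0.153,0.05,0],[0.01,-0.046,-0.153,0.075,0],[0.01,-0.046,-0.153,0.075,0],[0.01,-0.046,-0.153,0.075,0]]])

```text
t: 43.52
tcp_pos: [0.4038, -0.1852, 0.2056]
tcp_rot: [3.14, 0.0, 1.572]
ft_force: [0.5, 0.2, -1.6]
gripper_width: 0.0172
finger_force: 59.1
```

```bash
python3 - <<'E'
from hold import *
snap('side','s18')
s=sense(); print(s['tcp_pos'],s['tcp_rot'],s['ft_force'])
a=cv2.imread('pics/s18.png'); b=cv2.imread('pics/s15.png')
t=b[300:350,240:335]; r=cv2.matchTemplate(a[280:370,220:355],t,cv2.TM_CCOEFF_NORMED); print(cv2.minMaxLoc(r),'expect (20,20)')
S=camera_info('side'); hc=s['tcp_pos']+[0,.002,.0193]; x0,y0=190,190;k=4
c=cv2.resize(a[y0:y0+150,x0:x0+170],None,fx=k,fy=k,interpolation=cv2.INTER_CUBIC)
for p in (hc,hc+[0,.01736,-.0985],[.4028,-.1687,.083]):
    u=(px(S,p)-[x0,y0]+.5)*k-.5; print(u.round()); cv2.circle(c,tuple(int(v) for v in u),2,(0,0,255),-1)
cv2.imwrite('pics/s18c.png',c)
E
```

```text
[ 0.40398659 -0.18522033  0.20571397] [3.13931812e+00 1.98901982e-04 1.57217704e+00] [-0.12703995  0.36021241 -0.39726756]
(-0.2315376102924347, 0.7355735301971436, (0, 0), (20, 20)) expect (20,20)
[251. 154.]
[258. 307.]
[269. 382.]
```

View pics/s18c.png

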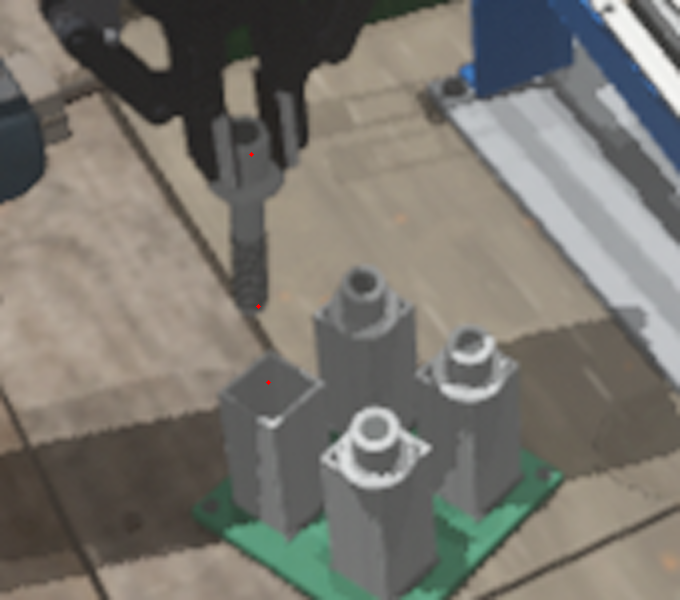

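Call:
jog_arm(steps=[[[0.01,-0.001,0.001,0.02,0],[0.01,-0.001,0.001,0.035,0],[0.01,-0.001,0.001,0.045,0],[0.01,-0.001,0.001,0.055,0],[0.01,-0.001,0.001,0.055,0]]])

```text
t: 44.2
tcp_pos: [0.4037, -0.1858, 0.1486]
tcp_rot: [-3.14, 0.0, 1.572]
ft_force: [0.7, -0.9, -1.5]
gripper_width: 0.017
finger_force: 59.2
```

Call:
jog_arm(steps=[[[0.01,0,0,0.015,0],[0.01,0,0,0.03,0],[0.01,0,0,0.044,0],[0.01,0,0,0.044,0],[0.01,0,0,0.044,0]]])

```text
t: 44.82
tcp_pos: [0.4042, -0.1859, 0.1053]
tcp_rot: [-3.142, 0.0, 1.572]
ft_force: [-0.1, 0.2, -0.9]
gripper_width: 0.017
finger_force: 59.0
```

Call:
jog_arm(steps=[[[0.032,0,0,0,0],[0.032,0,0,0,0],[0.032,0,0,0,0],[0.032,0,0,-0.05,0],[0.032,0,0,-0.11,0],[0.01,0.03,0.03,-0.16,0],[0,0.07,0.06,-0.17,0],[0,0.12,0.09,-0.17,0]]])

```text
t: 45.82
tcp_pos: [0.4959, -0.065, 0.2773]
tcp_rot: [3.137, -0.001, 1.571]
ft_force: [-0.1, -0.2, -0.5]
gripper_width: 0.0
finger_force: 0.0
```

Call:
jog_arm(steps=[[[0,0.05,0.025,0,0],[0,0.1,0.05,0,0],[0,0.154,0.057,0,0],[0,0.154,0.057,0,0],[0,0.154,0.057,0,0]]])

```text
t: 46.45
tcp_pos: [0.5507, 0.0878, 0.2751]
tcp_rot: [-3.141, 0.001, 1.572]
ft_force: [0.5, 0.3, 0.2]
gripper_width: 0.0002
finger_force: 0.0
```

```bash
python3 - <<'E'
from hold import *
from guard import ang
check('t19'); im=cv2.imread('pics/t19.png')[:,:,::-1].copy()
print(sense()['tcp_pos'],sense()['ft_force'],sense()['gripper_width'])
try: print(ang(im))
except Exception as e: print(e)
im5=cv2.imread('pics/t5.png')[:,:,::-1].copy(); T=camera_info('top')
h=cv2.inRange(cv2.cvtColor(im5,cv2.COLOR_RGB2HSV),(22,150,120),(32,255,255)); h[:165]=0;h[250:]=0;h[:,:180]=0;h[:,290:]=0
b=cv2.boxPoints(cv2.minAreaRect(cv2.findNonZero(h)))
for q in b: print(q.round(1),onz(T,*q,.185).round(4))
E
```

```text
holder [ 287  265   73   74 2407] [ 0.4413 -0.1847  0.008 ] [np.float64(0.1214), np.float64(0.1226), np.float64(0.1218), np.float64(0.1213)]
[326 267  20  24 220] [336.4 281.4] [ 0.4786 -0.2099  0.118 ]
[300 277  19  26 242] [309.4 292.4] [ 0.4574 -0.1577  0.118 ]
[337 292  21  28 230] [347.8 308.4] [ 0.4268 -0.2319  0.118 ]
[311 304  19  27 236] [320.3 319.7] [ 0.4049 -0.1788  0.118 ]
[0.5506977  0.08685137 0.27534948] [ 1.05736819 -0.52993825 -0.07426334] 0.00012996249428643263
(541, array([200.63401109, 214.20887246]), ((200.0294952392578, 215.629150390625), (17.51106071472168, 64.1914291381836), 13.706961631774902))
[183.8 245. ] [0.5421 0.0715 0.185 ]
[199.  182.4] [0.6589 0.0462 0.185 ]
[216.3 186.6] [0.651  0.0141 0.185 ]
[201.  249.2] [0.5344 0.0397 0.185 ]
```

Call:
jog_arm(steps=[[[0,0,0,0.04,0],[0,0,0,0.08,0],[0,0,0,0.095,0],[0,0,0,0.095,0],[0,-0.012,0,0.095,0],[0,-0.025,0.0,0.096,0],[0,-0.038,0,0.098,0],[0,-0.05,0,0.1,0]]])

```text
t: 47.5
tcp_pos: [0.551, 0.0371, 0.1755]
tcp_rot: [3.141, -0.0, 1.572]
ft_force: [0.7, 0.8, -0.4]
gripper_width: 0.0
finger_force: 0.3
```

Call:
jog_arm(steps=[[[0,-0.012,0,0.002,0],[0,-0.022,0,0.004,0],[0,-0.028,0,0.005,0],[0,-0.028,0,0.005,0],[0,-0.028,0,0.005,0]]])

```text
t: 48.12
tcp_pos: [0.5507, 0.0107, 0.1701]
tcp_rot: [-3.141, -0.0, 1.573]
ft_force: [-0.1, -0.5, 0.9]
gripper_width: 0.0
finger_force: 0.0
```

Call:
jog_arm(steps=[[[0,0.012,0,-0.02,0],[0,0.012,-0.03,-0.04,0],[0,-0.019,-0.035,-0.04,0],[0,-0.019,-0.035,-0.02,0],[0,-0.019,-0.035,0,0],[0,-0.019,-0.035,0,0],[0,-0.019,-0.035,0,0]]])

```text
t: 49.0
tcp_pos: [0.5163, -0.0084, 0.1709]
tcp_rot: [3.141, -0.0, 1.573]
ft_force: [0.1, -0.1, 0.3]
gripper_width: 0.0003
finger_force: 0.0
```

```bash
python3 - <<'E'
from plan import *
print(sense()['tcp_pos'])
E
```

```text
[ 0.51628666 -0.00841693  0.17091779]
```

Call:
jog_arm(steps=[[[0,-0.001,0.012,0,0],[0,-0.01,0.022,0.002,0],[0,-0.02,0.03,0.004,0],[0,-0.029,0.039,0.005,0],[0,-0.037,0.049,0.007,0],[0,-0.043,0.058,0.008,0],[0,-0.048,0.068,0.008,0],[0,-0.051,0.078,0.009,0]]])

```text
t: 50.0
tcp_pos: [0.5951, -0.0595, 0.1614]
tcp_rot: [3.141, -0.0, 1.573]
ft_force: [-1.2, -0.4, -0.1]
gripper_width: -0.0001
finger_force: 0.4
```

Call:
jog_arm(steps=[[[0,-0.002,0.008,0,0],[0,-0.003,0.016,0.001,0],[0,-0.004,0.023,0.001,0],[0,-0.004,0.028,0.001,0],[0,-0.004,0.029,0.001,0],[0,-0.004,0.029,0.001,0]]])

```text
t: 50.75
tcp_pos: [0.6224, -0.0633, 0.1601]
tcp_rot: [-3.141, -0.0, 1.573]
ft_force: [-3.6, -0.8, 1.7]
gripper_width: -0.0004
finger_force: 1.5
```

Call:
jog_arm(steps=[[[0,0,-0.025,0,0],[0,0,-0.05,-0.04,0],[0,0,-0.08,-0.1,0],[0,0.03,-0.1,-0.16,0],[0,0.09,-0.1,-0.18,0],[0,0.15,-0.1,-0.2,0],[0,0.2,-0.1,-0.2,0],[0,0.25,-0.1,-0.2,0]]])

```text
t: 51.75
tcp_pos: [0.5227, 0.1895, 0.3613]
tcp_rot: [3.139, -0.003, 1.574]
ft_force: [0.1, 0.0, 0.5]
gripper_width: -0.0
finger_force: 0.0
```

```bash
python3 - <<'E'
from hold import *
from guard import ang
check('t20'); im=cv2.imread('pics/t20.png')[:,:,::-1].copy(); a=ang(im); print(a)
print('start',ang(cv2.imread('pics/top0.png')[:,:,::-1].copy()))
b=cv2.imread('pics/top0.png').astype(int); d=np.abs(im[:,:,::-1].astype(int)-b).sum(2)
print('tin',d[150:200,398:445].mean(),'nut',d[228:252,378:402].mean(),'spanner',d[258:295,370:485].mean())
c=cv2.resize(im[150:350,180:390,::-1],None,fx=2.8,fy=2.8); cv2.imwrite('pics/t20c.png',c); print(sense()['tcp_pos'],sense()['ft_force'],sense()['t'])
E
```

```text
holder [ 287  265   73   74 2415] [ 0.4413 -0.1848  0.008 ] [np.float64(0.1215), np.float64(0.1225), np.float64(0.1219), np.float64(0.1212)]
[326 267  20  24 219] [336.4 281.4] [ 0.4786 -0.2099  0.118 ]
[300 277  19  26 244] [309.5 292.2] [ 0.4577 -0.1578  0.118 ]
[337 292  21  28 228] [347.8 308.3] [ 0.4268 -0.2318  0.118 ]
[311 304  19  27 234] [320.3 319.7] [ 0.405  -0.1788  0.118 ]
(561, array([232.48484848, 191.14438503]), ((232.9910888671875, 190.7583465576172), (64.54784393310547, 16.748666763305664), 1.9749338626861572))
start (553, array([232.52079566, 191.37974684]), ((233.001708984375, 190.95838928222656), (64.69386291503906, 16.7354793548584), 2.38594388961792))
tin 7.830212765957447 nut 7.494791666666667 spanner 8.103877790834312
[0.5208883  0.19834943 0.35979634] [-1.09668348  7.36759802 -0.94230434] 51.8
```

Call:
jog_arm(steps=[[[0,-0.03,-0.03,-0.03,0],[0,-0.03,-0.03,-0.03,0],[0,-0.03,-0.03,-0.03,0],[0,-0.03,-0.03,-0.03,0]]])

```text
t: 52.3
tcp_pos: [0.4926, 0.1568, 0.3894]
tcp_rot: [-3.141, 0.0, 1.573]
ft_force: [0.7, 0.1, -0.6]
gripper_width: 0.0001
finger_force: 0.0
```

```bash
python3 - <<'E'
from plant import *
s=sense(); print(s['ft_force'],abs(s['joint_vel']).max())
print(sign_off())
E
```

```text
[ 0.67420656  0.05818945 -0.59482604] 0.006408277945264158
the job is handed in; nothing more can be done
None
```

The job is handed in at 52.3 s of robot time: all four bolts stand head up in the holder's cups, one to a cup, the chute is empty, and the guard is shut to within about half a degree of its starting angle in the last picture. The holder, tin, nut and spanner show no movement; `sign_off()` returned no verdict, so the judging result is unknown to me.

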